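Lock the inspection stage and build a bar crib on it

TASK

Lock the inspection stage first: swing its collar lever all the way round to the stop at the broad white mark. Then build a square crib from the four long aluminium bars: lay two inside the two white outlines on the stage, and then lay the other two crosswise on top of them, centred and spaced apart just as the lower two are. Leave the short offcut and everything else where it is.

Things in the scene. Friction and masses are not known exactly. Their poses are not given: they have to be found in the camera images.
- stage: fixed stage: round base 190 mm across, 10 mm high; on a neck a square plate 130 x 130 mm, top 46 mm above the table. Origin: centre of its underside, on the table; z up, x and y along the plate's edges, the lever on its -x side (towards the robot). Lower bars go along x at y = +-36 mm, centres 54 mm above the table; upper bars along y at x = +-36 mm, centres at 70 mm
- outline_a (a point): centre of one of the two white bar outlines (122 x 20 mm, running along the stage's x), on the plate's top, at stage x 0, y +36 mm
- outline_b (a point): centre of the other white bar outline, on the plate's top, at stage x 0, y -36 mm
- collar (a joint): lock collar under the plate, turning about the stage's z; counter-clockwise from above is positive. 0 rad at the thin white mark (open), 1.0 at its stop at the broad white mark (locked); starts at 0 to 0.3. Its lever points in the stage frame's direction pi - 0.5 + q (from x towards y), 20 mm above the table. Stays where left; friction 0.15 N m (1.5 N at the tab)
- lever_tip (a point): centre of the top of the upright tab at the lever's end, 118 mm from the stage's axis, 56 mm above the table; the tab is 12 x 12 mm and reaches from 16 to 56 mm above the table, above a fixed apron (8 mm high, carrying the white marks, reaching 143 mm from the axis) and clear of the plate, so it can be pushed or pinched from above
- bar1: aluminium bar, 120 long x 18 wide x 16 mm high, square ends, a small dark hole mark near each end; about 90 g; one of four identical bars, any may go anywhere. Origin at the bar's centre (8 mm above the table when lying flat), x along its length, y across its width, z up. Lies loose on the table
- bar2: aluminium bar, 120 long x 18 wide x 16 mm high, square ends, a small dark hole mark near each end; about 90 g; one of four identical bars, any may go anywhere. Origin at the bar's centre (8 mm above the table when lying flat), x along its length, y across its width, z up. Lies loose on the table
- bar3: aluminium bar, 120 long x 18 wide x 16 mm high, square ends, a small dark hole mark near each end; about 90 g; one of four identical bars, any may go anywhere. Origin at the bar's centre (8 mm above the table when lying flat), x along its length, y across its width, z up. Lies loose on the table
- bar4: aluminium bar, 120 long x 18 wide x 16 mm high, square ends, a small dark hole mark near each end; about 90 g; one of four identical bars, any may go anywhere. Origin at the bar's centre (8 mm above the table when lying flat), x along its length, y across its width, z up. Lies loose on the table
- offcut: short offcut of the same bar, 60 x 18 x 16 mm, not to be used or moved; origin at its centre, x along its length
- screwdriver: screwdriver with a black handle, about 150 mm long, lying on the table, to be left alone; origin near its middle, x along it towards the tip
- spool: white solder spool, 52 mm in diameter, 30 mm high, standing beyond the stage, to be left alone; origin under its centre
- flux: small amber bottle, 40 mm in diameter, 85 mm high, standing beyond the stage, to be left alone; origin under its centre
- phone: phone 150 x 72 x 8 mm lying flat beyond the stage, to be left alone; origin under its centre
- cup: white plastic cup, 70 mm wide at the rim, 60 mm high, to be left alone; origin under its centre
Things that resemble listed ones, but are neither listed nor needed, are in the scene too. Leave any orange or turquoise look-alike of the bar4 alone.

How it is judged:
By the outcome, as a careful person would: the job done as asked, in the order asked, and still so for the second after the job is handed in, with the robot touching nothing.
It also fails if it takes over 72 s, if anything falls off the work surface, if the arm or the gripper's body presses on something with over 40 N, if the wrist force passes 120 N, or if a joint passes its speed limit or range.

ROBOT

A 6-joint arm with a two-finger parallel gripper is mounted at the origin on the work surface. World frame = base frame: x ahead of the robot, y to its left, z up, the work surface at z = 0. Lengths are in mm, angles in rad, forces in N, time in s.
With the tool pointing down it reaches from about 250 to 775 mm from the base axis. Payload 4 kg.
Tool frame: the origin (TCP) lies at the very end of the fingers, on their centre line; the grasp point (between the pads) lies 19 mm behind it (grasp_offset is the distance from the TCP to the grasp point, in mm); z points along the fingers, y is the line along which they close (so a half turn about z gives the same grasp; the last joint's range is limited). The gripper opens to 85 mm and grips with 20 to 120 N. Pads are 22 mm wide; open, the fingers measure 114 mm over their backs; the gripper's body (76 mm by 85 mm) begins 54 mm behind the grasp point. The pads swing forward as they close: fully open they stand 13 mm farther back than shut.
Start: joints at [1.247, 0.087, 1.371, -0, 1.684, -0.103], TCP at [120.463, 536.662, 231.341] pointing down, gripper open.
Joint ranges: [-3.1, 3.1], [-0.76, 2.03], [0.27, 2.55], [-1.08, 4.22], [0.17, 2.65], [-2.57, 2.57]. Speed limits (rad/s): [2.79, 2.79, 3.14, 3.14, 3.14, 3.14].

INTERFACE

Orientations are given as a unit quaternion [x, y, z, w].
In Python, from plant import state, read_camera, calibration, finish_job, trace, grasp_offset gives the robot as it stands. The module is installed in compiled form; this text tells all that it offers.
- The arm moves only by the tool arm_command, never from a script. Its argument "plan" is a list of rows, each an object with "grip": the closure, from -1 (fully open) to 1 (shut); "linear": the shift along the tool's x, y, z in cm, a list of three; "spin": the turn about the tool's z in degrees. A call has 1 to 12 rows; each row shifts and turns the commanded pose from where the row before left it, along the tool's axes as they then stand; what a row does not reach is not made up. A row lasts 1/12 s, in which the tool goes at most 41.7 mm and 7.16 degrees, less where a joint would pass 70% of its speed; a pose out of reach is approached as far as the arm can. A call is refused whole if a number of a shift passes 4.17 or a number of a turn 7.16, either way. A call with a gripper value outside its range is refused whole. The fingers move at their own pace and stop on an object; the grip force is fixed at half the most. Time passes only in rows, so rows that do not move let the fingers close. It gives the time, the measured TCP pose, the force, the opening and the grip force at its end, in the units of the state.
- state(): the state, without advancing time (a new reading comes with each control period).
- read_camera(name): name is "side" or "top"; returns the picture (384x512x3 uint8, red, green, blue); there is no depth.
- calibration(name): a dict with "intrinsics" (3x3 intrinsics, pixels), "k1" (the pictures are not rectified: a ray, as slopes to the right and down, at radius r is drawn at 1 + k1 r^2 times it, then the intrinsics apply), "rvec" (rotation vector, rad) and "tvec" (3), from world to camera coordinates, as OpenCV has them. Camera axes: x right, y down, z forward; pixel columns grow to the right and rows downward; lengths in mm; the calibration is good to about 2 mm. A picture is of the moment at which its call begins. calibration takes no time and is no camera call.
- finish_job(): hands the job in; it is judged then, once.
Trained networks look in the newest picture that a camera, given by its name, has taken for a name from the list of things; names that differ only in an ending like _2 or _b are one class to them, and where a whole thing is asked for, a point or a joint stands for the part that bears it (a point fixed in the world has none). Each returns a list of dicts, best first, with "confidence" (0 to 1); they miss things now and then, are a little off and sometimes report something else, mostly with a low value. They report only what shows in the picture. A call takes as long as a camera call. They do not tell look-alikes from the thing itself.
- trace(query, camera): "pixels" (384x512 bool, what is visible of it) and "rect" ([left, top, right, bottom] in pixels, round what is visible of it).
The state is a dict: "t": time; "qpos": joint angles; "joint_velocities": joint speeds; "effort": joint torques, N m; "eef_pos": TCP position; "orientation": TCP orientation; "force": force on the tool from outside, world axes, zero at the start; "moment": the same for the moment, N m; "opening": finger opening in mm; "finger_force": force on a finger pad.
Only numpy, scipy, OpenCV 4.12 (cv2) and the standard library are available. Lean on these libraries where they do the work, as an engineer would, in place of code of your own. Each camera call takes 0.05 s, during which the arm holds its last target. There are 200 camera calls.

## Working session

There is one attempt and no reset: what is moved stays moved. The work goes in short steps, Python scripts to look and compute and a tool call to move; the robot and the scene stay as the last step left them, time stands still between calls to the robot, and variables do not carry over. Pictures are saved under pics/ and viewed, at most 10 in all, crops included, and the job is handed in when it is done.

Besides the shell and the picture viewer there is one more tool, called after ">>>" as a command line: name --argument value ..., lists and objects as JSON in quotes. arm_command: Moves the arm, as the interface text tells. Its arguments: {"type":"object","properties":{"plan":{"type":"array","items":{"type":"object","properties":{"grip":{"type":"number"},"linear":{"type":"array","items":{"type":"number"}},"spin":{"type":"number"}}}}},"required":["plan"]}

```bash
mkdir -p pics; cat > h.py <<'E'
import numpy as np, cv2
from plant import *
def cal(n):
    c=calibration(n); return np.array(c["intrinsics"],float),c["k1"],np.array(c["rvec"],float),np.array(c["tvec"],float)
def proj(n,P):
    K,k,r,t=cal(n); return cv2.projectPoints(np.array(P,float).reshape(-1,1,3),r,t,K,np.array([k,0,0,0.]))[0].reshape(-1,2)
def ray(n,px):
    K,k,r,t=cal(n); u=cv2.undistortPoints(np.array(px,float).reshape(-1,1,2),K,np.array([k,0,0,0.])).reshape(-1,2)
    R=cv2.Rodrigues(r)[0]; return -R.T@t, np.c_[u,np.ones(len(u))]@R
def onz(n,px,z):
    c,d=ray(n,px); return c+d*((z-c[2])/d[:,2])[:,None]
def tri(p1,p2):
    a,d=ray("top",[p1]);b,e=ray("side",[p2]);d=d[0]/np.linalg.norm(d[0]);e=e[0]/np.linalg.norm(e[0])
    s=np.linalg.lstsq(np.c_[d,-e],b-a,rcond=None)[0];p,q=a+s[0]*d,b+s[1]*e
    return (p+q)/2,np.linalg.norm(p-q)
E
python3 - <<'E'
from h import *
for n in("top","side"):
    im=read_camera(n); cv2.imwrite(f"pics/{n}0.png",cv2.resize(im[...,::-1],(800,600),interpolation=cv2.INTER_CUBIC)); np.save(n+"0.npy",im)
    c,_=ray(n,[[256,192]]); print(n,c.round(), cal(n)[0].round(1).tolist())
print(state())
for n in("top","side"):
  for q in("bar1","offcut","stage","collar","lever_tip","outline_a"):
    for d in trace(q,n)[:7]: print(n,q,round(d["confidence"],2),np.round(d["rect"]).tolist(),int(d["pixels"].sum()))
print(grasp_offset)
E
```

```text
top [ 428.   64. 1597.] [[499.2, 0.0, 248.8], [0.0, 499.2, 192.0], [0.0, 0.0, 1.0]]
side [ 499. -922. 1125.] [[494.0, 0.0, 255.7], [0.0, 494.0, 197.0], [0.0, 0.0, 1.0]]
{'t': 0.1, 'qpos': array([ 1.24689080e+00,  8.79159410e-02,  1.37216682e+00, -1.29915204e-05,
        1.68360472e+00, -1.03105286e-01]), 'joint_velocities': array([-7.19613602e-04, -2.79864792e-04, -4.15460995e-03, -9.53771083e-04,
       -1.08330634e-03,  7.04405470e-05]), 'effort': array([ 2.28587640e-03, -3.53012359e+01, -3.14220142e+01, -1.67637422e-04,
        7.95010506e-03,  9.87527926e-06]), 'eef_pos': array([120.31724899, 536.19805433, 230.20482173]), 'orientation': array([ 1.10176655e-01,  9.93911469e-01, -1.02499953e-03, -2.15624788e-04]), 'force': array([0.00848595, 0.23008831, 0.16063159]), 'moment': array([ 0.02935632, -0.0469388 , -0.02567406]), 'finger_force': 0.0, 'opening': 85.4052209777242}
top bar1 0.76 [163.0, 169.0, 201.0, 180.0] 277
top bar1 0.73 [127.0, 167.0, 141.0, 197.0] 179
top bar1 0.7 [167.0, 207.0, 207.0, 225.0] 242
top bar1 0.64 [164.0, 240.0, 201.0, 255.0] 192
top bar1 0.61 [140.0, 120.0, 169.0, 146.0] 220
top bar1 0.49 [343.0, 172.0, 382.0, 187.0] 249
top offcut 0.43 [344.0, 248.0, 368.0, 254.0] 109
top stage 0.67 [232.0, 164.0, 298.0, 238.0] 3538
top collar 0.58 [254.0, 214.0, 263.0, 231.0] 73
top collar 0.21 [345.0, 173.0, 382.0, 187.0] 249
top outline_a 0.57 [233.0, 160.0, 298.0, 239.0] 3547
side bar1 0.75 [222.0, 155.0, 241.0, 178.0] 193
side bar1 0.7 [191.0, 150.0, 205.0, 176.0] 180
side bar1 0.68 [239.0, 120.0, 273.0, 137.0] 219
side bar1 0.59 [278.0, 293.0, 287.0, 338.0] 315
side bar1 0.53 [262.0, 146.0, 275.0, 171.0] 177
side bar1 0.28 [210.0, 191.0, 289.0, 252.0] 3386
side offcut 0.68 [189.0, 300.0, 197.0, 323.0] 181
side stage 0.8 [211.0, 187.0, 292.0, 254.0] 3399
side outline_a 0.64 [211.0, 190.0, 290.0, 250.0] 3349
18.700000000000003
```

View pics/top0.png

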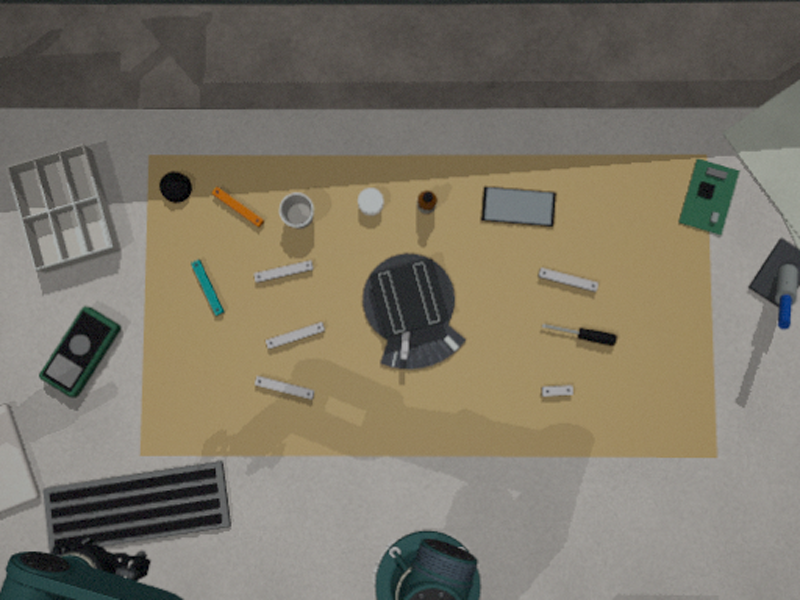

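View pics/side0.png

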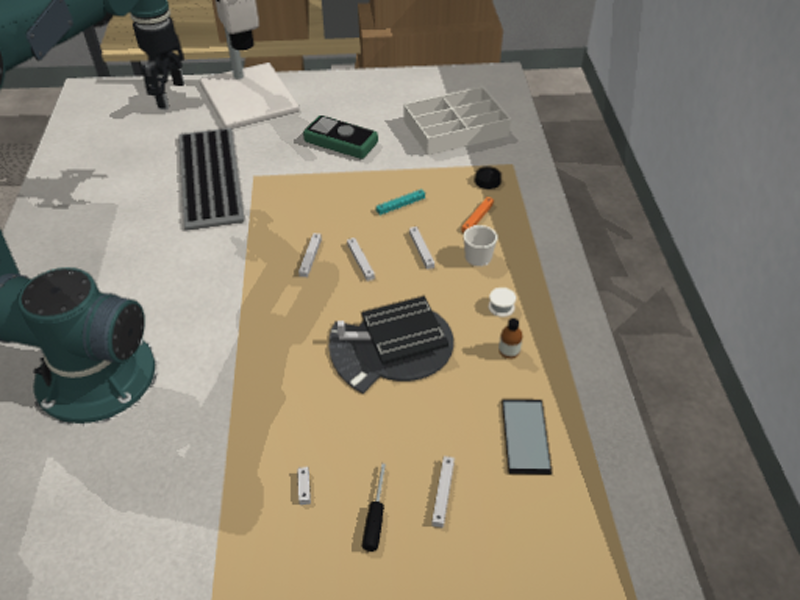

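Silver bars in the top view (800 px scale) are at (283,271), (295,335), (284,387) and (568,280). Look-alikes to avoid are orange (238,206), turquoise (207,288) and the short offcut (557,391). The stage is at (408,300), its tab at (404,350), and the broad mark at (452,342).

```bash
cat >> h.py <<'E'
from scipy.optimize import minimize
S=8
def cover(shape,pts,line=0):
    m=np.zeros((shape[0]*S,shape[1]*S),np.uint8)
    p=np.round(((pts+.5)*S-.5)*16).astype(np.int32)
    if line: cv2.polylines(m,[p],True,255,line,cv2.LINE_8,4)
    else: cv2.fillConvexPoly(m,cv2.convexHull(p),255,cv2.LINE_8,4)
    return cv2.resize(m,shape[::-1],interpolation=cv2.INTER_AREA)/255.
def R2(a): return np.array([[np.cos(a),-np.sin(a)],[np.sin(a),np.cos(a)]])
def rect(p,L,W,z,off=(0,0)):
    q=np.array([[1,1],[-1,1],[-1,-1],[1,-1]])*[L/2,W/2]+off
    return np.c_[q@R2(p[2]).T+p[:2],np.full(4,z)]
def barcov(n,p,sh,o,z):
    t=proj(n,rect(p,120,18,z))-o; b=proj(n,rect(p,120,18,z-16))-o
    T=cover(sh,t); H=cover(sh,np.r_[t,b].astype(np.float32)); return [T,H-T]
def stagecov(n,p,sh,o,z):
    P=cover(sh,proj(n,rect(p,130,130,z))-o)
    B=cover(sh,proj(n,rect(p,130,130,z-7))-o)
    return [P,np.clip(B-P,0,1)]+[sum(cover(sh,proj(n,rect(p,120.5,18.5,z,(0,s*36)))-o,4) for s in(1,-1))]
def fit(ims,views,p0,cov,z,mar,zfree=False):
    bb={}
    for n in views:
        q=np.r_[[proj(n,[[p0[0]+dx,p0[1]+dy,z]])[0] for dx in(-mar,mar) for dy in(-mar,mar)]]
        bb[n]=(np.floor(q.min(0)).astype(int),np.ceil(q.max(0)).astype(int))
    def cost(p):
        e=0
        for n in views:
            o,h=bb[n]; im=ims[n][o[1]:h[1],o[0]:h[0]].astype(float)
            f=cov(n,p,im.shape[:2],o,p[3]*100 if zfree else z)
            w=cv2.dilate((sum(f)>0.02).astype(np.uint8),np.ones((5,5)))>0
            A=np.stack([x[w] for x in f]+[np.ones(w.sum())],1); y=im[w]
            r=y-A@np.linalg.lstsq(A,y,rcond=None)[0]; e+=(r**2).sum()/((y-y.mean(0))**2).sum()
        return e/len(views)
    x0=np.r_[p0,[z/100]] if zfree else np.array(p0,float)
    d=np.array([5,5,.08,.06])[:len(x0)]
    best=None
    for k in range(3):
        sim=np.vstack([x0]+[x0+d*np.eye(len(x0))[i]*(1 if k%2 else -1) for i in range(len(x0))])
        r=minimize(cost,x0,method="Nelder-Mead",options=dict(initial_simplex=sim,xatol=.003,fatol=1e-6)); x0=r.x; d=d*.5
    return r.x,r.fun
def maskpose(n,m,z):
    v,u=np.nonzero(m); P=onz(n,np.c_[u,v],z)[:,:2]; c=P.mean(0); w,V=np.linalg.eigh(np.cov((P-c).T)); return [*c,np.arctan2(V[1,1],V[0,1])]
E
cat > m.py <<'E'
from h import *
ims={n:np.load(n+"0.npy") for n in("top","side")}
read_camera("top")
for d in trace("bar1","top")[:8]:
    p=maskpose("top",d["pixels"],16); u,v=proj("top",[[p[0],p[1],16]])[0]; print("px",round(u),round(v),"sat",np.ptp(ims["top"][d["pixels"]].mean(0)).round())
    if np.ptp(ims["top"][d["pixels"]].mean(0))>40: continue
    for vs in(["top"],["side"],["top","side"]):
        x,f=fit(ims,vs,p,barcov,16,90); print(vs,x.round(3),round(f,3))
    x,f=fit(ims,vs,p,barcov,16,90,True); print("zfree",x.round(3),round(f,3))
c=onz("top",[[261,193]],46)[0]
p=[c[0],c[1],.15]
for vs in(["top"],["side"],["top","side"]):
    x,f=min((fit(ims,vs,[p[0],p[1],a],stagecov,46,100) for a in(.1,.25)),key=lambda r:r[1]); print("stage",vs,x.round(3),round(f,3))
x,f=fit(ims,vs,x,stagecov,46,100,True); print("zfree",x.round(3),round(f,3))
t=ims["top"][150:245,225:305]; s=ims["side"][180:260,200:300]
b=np.zeros((600,800,3),np.uint8); a=cv2.resize(t,None,fx=4.8,fy=4.8,interpolation=2)[:600]; b[:a.shape[0],:a.shape[1]]=a
a=cv2.resize(s,None,fx=4,fy=4,interpolation=2); b[:a.shape[0],400:400+a.shape[1]]=a; cv2.imwrite("pics/crop.png",b[...,::-1])
E
time python3 m.py
```

```text
px 189 215 sat 5.0
['top'] [491.981 269.358   1.885] 0.28
['side'] [495.529 264.975   1.882] 0.305
['top', 'side'] [493.688 268.903   1.886] 0.332Traceback (most recent call last):
  File "m.py", line 9, in <module>
    x,f=fit(ims,vs,p,barcov,16,90,True); print("zfree",x.round(3),round(f,3))
        ~~~^^^^^^^^^^^^^^^^^^^^^^^^^^^^
  File "h.py", line 54, in fit
    r=minimize(cost,x0,method="Nelder-Mead",options=dict(initial_simplex=sim,xatol=.003,fatol=1e-6)); x0=r.x; d=d*.5
    res = _minimize_neldermead(fun, x0, args, callback, bounds=bounds,
                               **options)
    fxcc = func(xcc)
    fx = function(np.copy(x), *(wrapper_args + args))
  File "h.py", line 44, in cost
    f=cov(n,p,im.shape[:2],o,p[3]*100 if zfree else z)
  File "h.py", line 29, in barcov
    t=proj(n,rect(p,120,18,z))-o; b=proj(n,rect(p,120,18,z-16))-o
                                    ~~~~^^^^^^^^^^^^^^^^^^^^^^^
  File "h.py", line 6, in proj
    K,k,r,t=cal(n); return cv2.projectPoints(np.array(P,float).reshape(-1,1,3),r,t,K,np.array([k,0,0,0.]))[0].reshape(-1,2)
            ~~~^^^
  File "h.py", line 4, in cal
    c=calibration(n); return np.array(c["intrinsics"],float),c["k1"],np.array(c["rvec"],float),np.array(c["tvec"],float)
ValueError: time passes only in moves, steps and waits

real	0m4.310s
user	0m2.955s
sys	0m0.161s
```

```bash
sed -i 's/^def cal(n):/import functools\n@functools.cache\ndef cal(n):/' h.py; time python3 m.py
```

```text
px 189 215 sat 3.0
['top'] [492.14  269.427   1.886] 0.279
['side'] [495.494 264.933   1.883] 0.305
['top', 'side'] [493.826 268.325   1.89 ] 0.332
zfree [4.94164e+02 2.68894e+02 1.88800e+00 1.43000e-01] 0.329
px 151 131 sat 133.0
px 363 178 sat 3.0
['top'] [ 606.343 -285.834    1.311] 0.255
['side'] [ 609.983 -289.841    1.312] 0.27
['top', 'side'] [ 609.554 -289.502    1.315] 0.374
zfree [ 6.10259e+02 -2.85009e+02  1.31000e+00  5.20000e-02] 0.325
px 132 184 sat 87.0
px 181 248 sat 2.0
['top'] [387.686 291.374   1.331] 0.338
['side'] [390.801 286.096   1.339] 0.403
['top', 'side'] [389.497 289.267   1.344] 0.479
zfree [3.88171e+02 2.93566e+02 1.33900e+00 5.60000e-02] 0.399
px 180 174 sat 3.0
['top'] [623.224 295.159   1.8  ] 0.262
['side'] [626.623 290.349   1.803] 0.304
['top', 'side'] [625.272 294.154   1.8  ] 0.329
zfree [6.25618e+02 2.95379e+02 1.80400e+00 1.38000e-01] 0.323
stage ['top'] [5.58737e+02 3.70470e+01 2.59000e-01] 0.67
stage ['side'] [5.69415e+02 3.41710e+01 2.65000e-01] 0.614
stage ['top', 'side'] [5.67294e+02 3.90940e+01 2.64000e-01] 0.696
zfree [5.68867e+02 3.94850e+01 2.66000e-01 4.03000e-01] 0.606
real	0m9.204s
user	0m8.670s
sys	0m0.056s
```

View pics/crop.png

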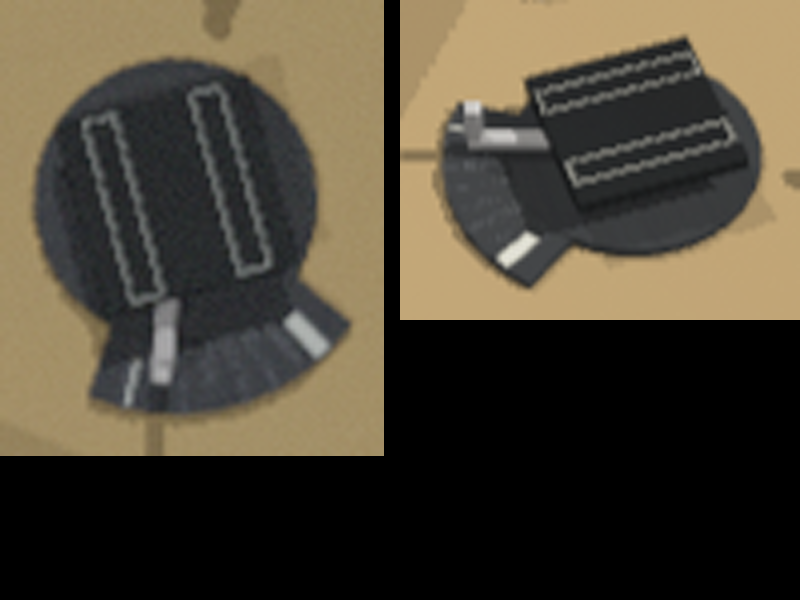

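The crop shows two white outlines, a thin mark at (132,383) and the lever tab at (162,365), just past open. The broad mark is at (307,335) in the left pane. The two cameras differ by a steady (+3.4,−4.6) mm on every bar. I'll refit the outlines alone and measure the tab.

```bash
cat >> h.py <<'E'
from scipy.ndimage import map_coordinates
OFF=np.array([3.4,-4.6])/2   # top->mean of the two cameras
def outl(ims,n,p0,z=46,prt=True):
    g=ims[n].astype(float).mean(2)
    def pts(p):
        r=[]
        for s in(1,-1):
            c=rect(p,120.5,18.5,z,(0,36*s))
            for i in range(4): r.append(c[i]+(c[(i+1)%4]-c[i])*np.linspace(0,1,60 if i%2==0 else 10,endpoint=False)[:,None])
        return proj(n,np.vstack(r))
    f=cv2.GaussianBlur(g,(0,0),.6)
    cost=lambda p:-map_coordinates(f,pts(p)[:,::-1].T,order=3).mean()
    best=min((minimize(cost,[p0[0]+a,p0[1]+b,p0[2]],method="Nelder-Mead",options=dict(initial_simplex=[[p0[0]+a+i,p0[1]+b+j,p0[2]+k] for i,j,k in((0,0,0),(4,0,0),(0,4,0),(0,0,.04))])) for a in(-9,-4.5,0,4.5,9) for b in(-9,-4.5,0,4.5,9)),key=lambda r:r.fun)
    return best.x,best.fun
E
python3 - <<'E'
from h import *
ims={n:np.load(n+"0.npy") for n in("top","side")}
for n in ims:
    for z in (41,46,51): print(n,z,[np.round(v,3) for v in outl(ims,n,[561,36,.262],z)])
# tab: pixels from crop
t=np.array([225+161/4.8,150+367/4.8]);s=np.array([200+(473-400)/4,180+106/4]) 
print(tri(t,s),onz("top",[t],56),onz("side",[s],56))
E
```

```text
top 41 [array([714.526, 112.48 ,   0.778]), np.float64(-142.195)]
top 46 [array([719.957, 107.922,   1.208]), np.float64(-141.576)]
top 51 [array([719.069, 107.971,   1.209]), np.float64(-141.551)]
side 41 [array([178.006,  26.603,   0.488]), np.float64(-196.142)]
side 46 [array([180.011,   8.642,  -1.441]), np.float64(-196.298)]
side 51 [array([184.947,  32.672,   0.759]), np.float64(-196.091)]
(array([453.64147082,  47.67085885,  50.81678854]), np.float64(0.7342960544292902)) [[453.19109659  47.70121448  56.        ]] [[454.22696062  43.02041068  56.        ]]
```

```bash
python3 - <<'E'
s=open("h.py").read()
s=s.replace("f=cv2.GaussianBlur(g,(0,0),.6)","f=cv2.GaussianBlur(np.minimum(g,115),(0,0),.6)")
s=s.replace("order=3).mean()","order=3).mean()+max(0,np.hypot(*(p[:2]-p0[:2]))-13)*50+max(0,abs(p[2]-p0[2])-.1)*5000").replace("cost=lambda p:","p0=np.array(p0);cost=lambda p:")
open("h.py","w").write(s)
E
python3 - <<'E'
from h import *
ims={n:np.load(n+"0.npy") for n in("top","side")}
for n in ims:
    for z in (41,46,51): print(n,z,[np.round(v,3) for v in outl(ims,n,[561,36,.262],z)])
E
```

```text
top 41 [array([5.67441e+02, 3.88890e+01, 2.67000e-01]), np.float64(-85.662)]
top 46 [array([5.67008e+02, 3.89770e+01, 2.67000e-01]), np.float64(-85.797)]
top 51 [array([5.66577e+02, 3.90630e+01, 2.67000e-01]), np.float64(-85.843)]
side 41 [array([5.70452e+02, 3.96590e+01, 2.67000e-01]), np.float64(-90.486)]
side 46 [array([5.7018e+02, 3.5258e+01, 2.6700e-01]), np.float64(-90.717)]
side 51 [array([5.6993e+02, 3.0861e+01, 2.6700e-01]), np.float64(-90.794)]
```

```bash
cat >> h.py <<'E'
from scipy.spatial.transform import Rotation
def axes(s=None):
    s=s or state(); return Rotation.from_quat(s["orientation"]).as_matrix()
def go(x,y,z,ydir,first="spin"):
    """tool shift (cm) needed AFTER the spin to ydir (world angle of tool y, mod pi)"""
    s=state(); R=axes(s); a=np.arctan2(R[1,1],R[0,1]); d=(ydir-a+np.pi/2)%np.pi-np.pi/2
    sp=-np.degrees(d); d2=np.array([x,y,z])-s["eef_pos"]
    b=a+d; ty=np.array([np.cos(b),np.sin(b)]); tx=np.array([-ty[1],ty[0]])  # z down => x = y x z
    tx=-tx if np.dot(tx,[R[0,0]*np.cos(d)-R[1,0]*np.sin(d),R[0,0]*np.sin(d)+R[1,0]*np.cos(d)])<0 else tx
    print("t",round(s["t"],2),"pos",s["eef_pos"].round(1),"q6",s["qpos"][5].round(2),"open",round(s["opening"],1),"F",s["force"].round(1),"| spin",sp.round(2),"cm x,y,z",(np.array([d2[:2]@tx,d2[:2]@ty,-d2[2]])/10).round(2))
E
python3 - <<'E'
from h import *
go(450.9,45.7,130,3.0695+np.pi/2)
E
```

```text
t 0.9 pos [120.5 536.7 231.4] q6 -0.1 open 85.5 F [-0.3 -1.1  0.2] | spin -8.52 cm x,y,z [-36.49 -46.59  10.14]
```

>>> arm_command --plan '[{"spin": -4.26, "linear": [0, 0, 0], "grip": -1}, {"spin": -4.26, "linear": [0, 0, 0], "grip": -1}, {"spin": 0, "linear": [-2.43, -3.1, 0.6], "grip": -1}, {"spin": 0, "linear": [-2.43, -3.1, 0.6], "grip": -1}, {"spin": 0, "linear": [-2.43, -3.1, 0.6], "grip": -1}, {"spin": 0, "linear": [-2.43, -3.1, 0.6], "grip": -1}, {"spin": 0, "linear": [-2.43, -3.1, 0.6], "grip": -1}, {"spin": 0, "linear": [-2.43, -3.1, 0.6], "grip": -1}, {"spin": 0, "linear": [-2.43, -3.1, 0.6], "grip": -1}, {"spin": 0, "linear": [-2.43, -3.1, 0.6], "grip": -1}, {"spin": 0, "linear": [-2.43, -3.1, 0.6], "grip": -1}, {"spin": 0, "linear": [-2.43, -3.1, 0.6], "grip": -1}]'

```text
t: 1.9
eef_pos: [341.2, 208.3, 171.4]
orientation: [0.036, 0.999, 0.0, 0.001]
force: [1.4, 0.3, 0.5]
opening: 85.6
finger_force: 0.0
```

>>> arm_command --plan '[{"spin": 0, "linear": [-2.43, -3.1, 0.6], "grip": 0}, {"spin": 0, "linear": [-2.43, -3.1, 0.6], "grip": 0}, {"spin": 0, "linear": [-2.43, -3.1, 0.6], "grip": 0}, {"spin": 0, "linear": [-2.43, -3.1, 0.6], "grip": 0}, {"spin": 0, "linear": [-2.43, -3.1, 0.6], "grip": 0}, {"spin": 0, "linear": [0, 0, 0], "grip": 0}, {"spin": 0, "linear": [0, 0, 0], "grip": 0}, {"spin": 0, "linear": [0, 0, 0], "grip": 0}]'

```text
t: 2.57
eef_pos: [450.3, 46.8, 141.3]
orientation: [0.036, 0.999, 0.0, -0.0]
force: [-0.2, 1.1, 0.3]
opening: 42.6
finger_force: 0.0
```

```bash
python3 - <<'E'
from h import *
go(450.9,45.7,28,3.0695+np.pi/2)
for n in("top","side"):
    im=read_camera(n); np.save(n+"1.npy",im)
    u=proj(n,state()["eef_pos"])[0]; print(n,u)
    o=np.clip((u-40).astype(int),0,400); c=im[o[1]:o[1]+90,o[0]:o[0]+80]
    cv2.imwrite(f"pics/{n}1.png",cv2.resize(c,None,fx=5,fy=5,interpolation=2)[...,::-1])
a=[cv2.imread(f"pics/{n}1.png") for n in("top","side")];cv2.imwrite("pics/b1.png",np.hstack(a))
E
```

```text
t 2.57 pos [450.3  46.8 141.3] q6 -1.52 open 42.6 F [-0.2  1.1  0.3] | spin -0.04 cm x,y,z [-0.07 -0.1  11.33]
top [258.96453511 227.02886699]
side [214.91662381 184.81489611]
```

View pics/b1.png

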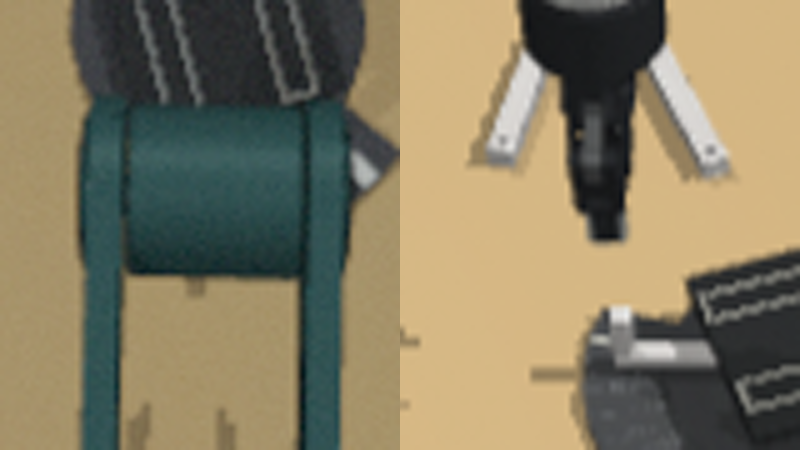

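Both views show the gripper straight above the tab (side pane: fingers (605,225), tab (620,315)), so I'm descending to straddle it loosely.

>>> arm_command --plan '[{"spin": 0, "linear": [0, -0.1, 2.5], "grip": 0.25}, {"spin": 0, "linear": [0, 0, 2.5], "grip": 0.25}, {"spin": 0, "linear": [0, 0, 1.6], "grip": 0.25}, {"spin": 0, "linear": [0, 0, 1.6], "grip": 0.25}, {"spin": 0, "linear": [0, 0, 1.6], "grip": 0.25}, {"spin": 0, "linear": [0, 0, 1.5], "grip": 0.25}, {"spin": 0, "linear": [0, 0, 0], "grip": 0.4}, {"spin": 0, "linear": [0, 0, 0], "grip": 0.5}, {"spin": 0, "linear": [0, 0, 0], "grip": 0.5}]'

```text
t: 3.42
eef_pos: [451.0, 46.4, 29.5]
orientation: [0.035, 0.999, 0.0, 0.001]
force: [0.2, -0.4, 1.1]
opening: 21.5
finger_force: 0.0
```

```bash
python3 - <<'E'
from h import *
S0=np.array([568.6,37.2])
yaw0=3.0695+np.pi/2
p=None
s=state();print(s["eef_pos"].round(1),s["force"].round(1),s["opening"])
P=s["eef_pos"][:2]; ang=np.arctan2(*(P-S0)[::-1])%(2*np.pi); print("ang",ang,np.hypot(*(P-S0)))
end=np.pi+.5+.267+.03; n=10
y=yaw0%np.pi
for i in range(n):
    a=ang+(end-ang)*(i+1)/n; T=S0+118*np.array([np.cos(a),np.sin(a)]); d=(T-P)/10
    R=axes(s); 
    ty=np.array([np.cos(y),np.sin(y)]); tx=np.array([-ty[1],ty[0]])
    print((d@tx).round(2),(d@ty).round(2)); P=T; y+=.42/n
print(np.degrees(.42/n), axes(s)[:,0])
E
```

```text
[451.   46.4  29.5] [ 0.2 -0.4  1.1] 21.453170804239143
ang 3.063282009659593 117.91608005276414
-0.03 -1.03
-0.09 -1.03
-0.13 -1.02
-0.18 -1.02
-0.22 -1.01
-0.27 -1.0
-0.32 -0.98
-0.36 -0.97
-0.4 -0.95
-0.45 -0.93
2.4064227395494573 [-0.99751533  0.07041801 -0.0021143 ]
```

>>> arm_command --plan '[{"spin": -2.4, "linear": [-0.03, -1.03, 0], "grip": 0.5}, {"spin": -2.4, "linear": [-0.09, -1.03, 0], "grip": 0.5}, {"spin": -2.4, "linear": [-0.13, -1.02, 0], "grip": 0.5}, {"spin": -2.4, "linear": [-0.18, -1.02, 0], "grip": 0.5}, {"spin": -2.4, "linear": [-0.22, -1.01, 0], "grip": 0.5}, {"spin": -2.4, "linear": [-0.27, -1.0, 0], "grip": 0.5}, {"spin": -2.4, "linear": [-0.32, -0.98, 0], "grip": 0.5}, {"spin": -2.4, "linear": [-0.36, -0.97, 0], "grip": 0.5}, {"spin": -2.4, "linear": [-0.4, -0.95, 0], "grip": 0.5}, {"spin": 0, "linear": [0, 0, 0], "grip": 0.5}]'

```text
t: 4.25
eef_pos: [480.2, -41.5, 30.0]
orientation: [-0.152, 0.988, -0.001, 0.002]
force: [-0.1, -0.2, 0.4]
opening: 21.2
finger_force: 0.0
```

>>> arm_command --plan '[{"spin": -2.4, "linear": [-0.45, -0.9, 0], "grip": 0.5}, {"spin": 0, "linear": [0, 0, 0], "grip": 0.5}]'

```text
t: 4.42
eef_pos: [485.3, -46.8, 29.2]
orientation: [-0.172, 0.985, 0.001, -0.0]
force: [-2.9, 1.9, 2.1]
opening: 21.5
finger_force: 1.4
```

```bash
python3 - <<'E'
from h import *
s=state();P=s["eef_pos"][:2]-[568.6,37.2];print(s["eef_pos"].round(1),s["force"].round(1),s["qpos"][5], np.arctan2(*P[::-1])%6.2832-np.pi-.267+.5)
E
```

```text
[485.3 -46.8  29.2] [-2.9  1.9  2.1] -2.1318918763619648 1.0229471925506552
```

>>> arm_command --plan '[{"spin": 0, "linear": [-0.1, -0.18, 0], "grip": 0.5}, {"spin": 0, "linear": [-0.1, -0.18, 0], "grip": 0.5}, {"spin": 0, "linear": [0, 0, 0], "grip": 0.5}]'

```text
t: 4.67
eef_pos: [485.8, -47.0, 28.7]
orientation: [-0.172, 0.985, 0.004, -0.003]
force: [-9.4, 8.1, 7.3]
opening: 21.4
finger_force: 5.5
```

>>> arm_command --plan '[{"spin": 0, "linear": [-0.1, -0.18, 0], "grip": 0.5}, {"spin": 0, "linear": [0, 0, 0], "grip": 0.5}]'

```text
t: 4.83
eef_pos: [486.0, -47.1, 28.5]
orientation: [-0.172, 0.985, 0.005, -0.004]
force: [-11.6, 11.1, 9.2]
opening: 21.3
finger_force: 7.5
```

>>> arm_command --plan '[{"spin": 0, "linear": [0.28, 0.5, 0], "grip": 0.5}, {"spin": 0, "linear": [0, 0, 0], "grip": 0.3}, {"spin": 0, "linear": [0, 0, 0], "grip": 0.1}, {"spin": 0, "linear": [0, 0, -1.5], "grip": 0.1}, {"spin": 0, "linear": [0, 0, -2.5], "grip": 0.0}, {"spin": 7, "linear": [0, 0, -3], "grip": 0.0}, {"spin": 7, "linear": [0, 0, -3], "grip": 0.0}, {"spin": 7, "linear": [0, 0, -2], "grip": 0.0}, {"spin": 7, "linear": [0, 0, 0], "grip": 0.0}, {"spin": 7, "linear": [0, 0, 0], "grip": 0.0}, {"spin": 7, "linear": [0, 0, 0], "grip": 0.0}, {"spin": 7, "linear": [0, 0, 0], "grip": 0.0}]'

```text
t: 5.83
eef_pos: [486.5, -48.7, 149.1]
orientation: [0.255, 0.967, -0.0, 0.001]
force: [-0.0, 0.1, 0.0]
opening: 42.8
finger_force: 0.0
```

>>> arm_command --plan '[{"spin": 7, "linear": [0, 0, 0], "grip": 0.0}, {"spin": 7, "linear": [0, 0, 0], "grip": 0.0}, {"spin": 7, "linear": [0, 0, 0], "grip": 0.0}, {"spin": 7, "linear": [0, 0, 0], "grip": 0.0}, {"spin": 7, "linear": [0, 0, 0], "grip": 0.0}, {"spin": 0, "linear": [0, 0, 0], "grip": 0.0}]'

```text
t: 6.33
eef_pos: [486.4, -48.6, 148.8]
orientation: [0.532, 0.847, 0.0, 0.001]
force: [-0.2, -0.2, -0.6]
opening: 42.3
finger_force: 0.0
```

```bash
python3 - <<'E'
from h import *
go(493.8,267.1,110,.315)
E
```

```text
t 6.33 pos [486.4 -48.6 148.8] q6 -0.66 open 42.3 F [-0.2 -0.2 -0.6] | spin 7.66 cm x,y,z [29.79 10.49  3.88]
```

>>> arm_command --plan '[{"spin": 3.83, "linear": [0, 0, 0], "grip": 0.0}, {"spin": 3.83, "linear": [0, 0, 0], "grip": 0.0}, {"spin": 0, "linear": [3.31, 1.166, 0.43], "grip": 0.0}, {"spin": 0, "linear": [3.31, 1.166, 0.43], "grip": 0.0}, {"spin": 0, "linear": [3.31, 1.166, 0.43], "grip": 0.0}, {"spin": 0, "linear": [3.31, 1.166, 0.43], "grip": 0.0}, {"spin": 0, "linear": [3.31, 1.166, 0.43], "grip": 0.0}, {"spin": 0, "linear": [3.31, 1.166, 0.43], "grip": 0.0}, {"spin": 0, "linear": [3.31, 1.166, 0.43], "grip": 0.0}, {"spin": 0, "linear": [3.31, 1.166, 0.43], "grip": 0.0}, {"spin": 0, "linear": [3.31, 1.166, 0.43], "grip": 0.0}, {"spin": 0, "linear": [0, 0, 0], "grip": 0.0}]'

```text
t: 7.33
eef_pos: [491.8, 273.2, 108.8]
orientation: [0.583, 0.813, 0.001, -0.001]
force: [-0.1, -0.6, -0.1]
opening: 42.7
finger_force: 0.0
```

```bash
python3 - <<'E'
from h import *
go(493.8,267.1,2.5,.315)
for n in("top","side"):
    im=read_camera(n); np.save(n+"2.npy",im)
t=np.load("top2.npy")[150:245,225:305]; s=np.load("side2.npy")[130:260,170:300]
b=np.zeros((520,800,3),np.uint8); a=cv2.resize(t,None,fx=3.4,fy=3.4,interpolation=2); b[:a.shape[0],:a.shape[1]]=a
a=cv2.resize(s,None,fx=4,fy=4,interpolation=2); b[:a.shape[0],280:280+a.shape[1]]=a; cv2.imwrite("pics/c2.png",b[...,::-1])
E
```

```text
t 7.33 pos [491.8 273.2 108.8] q6 0.08 open 42.7 F [-0.1 -0.6 -0.1] | spin 0.65 cm x,y,z [-0.64  0.   10.63]
```

View pics/c2.png

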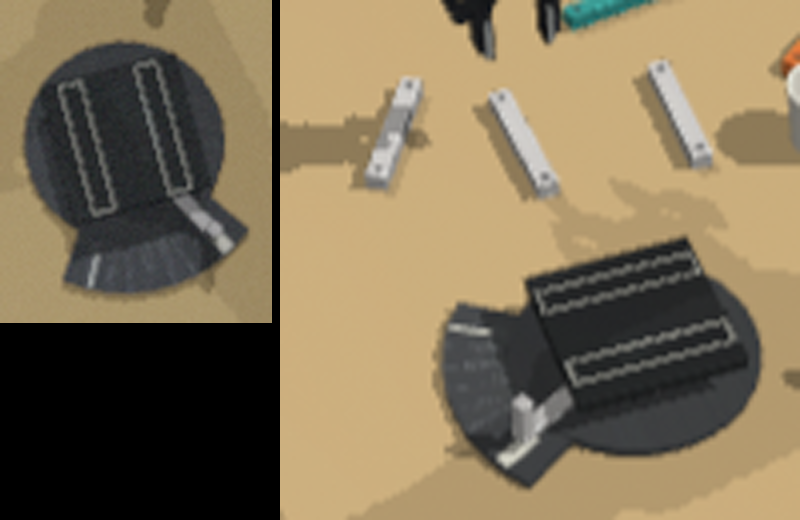

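Locked: the tab is now on the broad mark (left pane (222,238)). Picking the first bar.

>>> arm_command --plan '[{"spin": 0.65, "linear": [-0.64, 0, 3], "grip": 0.0}, {"spin": 0, "linear": [0, 0, 3], "grip": 0.0}, {"spin": 0, "linear": [0, 0, 2.5], "grip": 0.0}, {"spin": 0, "linear": [0, 0, 1.95], "grip": 0.0}, {"spin": 0, "linear": [0, 0, 0], "grip": 0.0}, {"spin": 0, "linear": [0, 0, 0], "grip": 0.3}, {"spin": 0, "linear": [0, 0, 0], "grip": 1}, {"spin": 0, "linear": [0, 0, 0], "grip": 1}, {"spin": 0, "linear": [0, 0, 0], "grip": 1}, {"spin": 0, "linear": [0, 0, 0], "grip": 1}, {"spin": 0, "linear": [0, 0, 0], "grip": 1}]'

```text
t: 8.35
eef_pos: [495.9, 261.9, 7.3]
orientation: [0.591, 0.807, 0.002, 0.001]
force: [-0.7, -2.7, 6.6]
opening: 15.8
finger_force: 60.9
```

```bash
python3 - <<'E'
from h import *
go(493.8,267.1,2.5,.315); print(state()["finger_force"])
E
```

```text
t 8.35 pos [495.9 261.9   7.3] q6 0.08 open 15.8 F [-0.7 -2.7  6.6] | spin -0.48 cm x,y,z [ 0.56 -0.04  0.48]
60.940021276474
```

>>> arm_command --plan '[{"spin": 0, "linear": [0, 0, -1], "grip": 1}, {"spin": 0, "linear": [0, 0, -2.5], "grip": 1}, {"spin": 0, "linear": [0, 0, -3], "grip": 1}, {"spin": 0, "linear": [0, 0, -3], "grip": 1}, {"spin": -7, "linear": [0, 0, -2.5], "grip": 1}, {"spin": -7, "linear": [0, 0, 0], "grip": 1}, {"spin": -7, "linear": [0, 0, 0], "grip": 1}, {"spin": -7, "linear": [0, 0, 0], "grip": 1}, {"spin": -7, "linear": [0, 0, 0], "grip": 1}, {"spin": -7, "linear": [0, 0, 0], "grip": 1}, {"spin": -7, "linear": [0, 0, 0], "grip": 1}, {"spin": -7, "linear": [0, 0, 0], "grip": 1}]'

```text
t: 9.35
eef_pos: [493.8, 261.8, 125.1]
orientation: [0.14, 0.99, -0.0, -0.0]
force: [-0.1, -0.4, -0.1]
opening: 15.7
finger_force: 60.1
```

>>> arm_command --plan '[{"spin": -7, "linear": [0, 0, 0], "grip": 1}, {"spin": -7, "linear": [0, 0, 0], "grip": 1}, {"spin": -7, "linear": [0, 0, 0], "grip": 1}, {"spin": -7, "linear": [0, 0, 0], "grip": 1}, {"spin": 0, "linear": [0, 0, 0], "grip": 1}, {"spin": 0, "linear": [0, 0, 0], "grip": 1}]'

```text
t: 9.85
eef_pos: [494.0, 261.7, 125.1]
orientation: [-0.099, 0.995, 0.0, -0.0]
force: [0.5, 0.7, -1.3]
opening: 16.0
finger_force: 60.1
```

```bash
python3 - <<'E'
from h import *
go(583.5,4.0,110,1.838); print(state()["finger_force"])
im=read_camera("side");cv2.imwrite("pics/d.png",cv2.resize(im[90:220,150:300],None,fx=4,fy=4,interpolation=2)[...,::-1])
E
```

```text
t 9.85 pos [494.  261.7 125.1] q6 -1.38 open 16.0 F [ 0.5  0.7 -1.3] | spin -3.91 cm x,y,z [ -1.83 -27.22   1.51]
60.12834906578064
```

View pics/d.png

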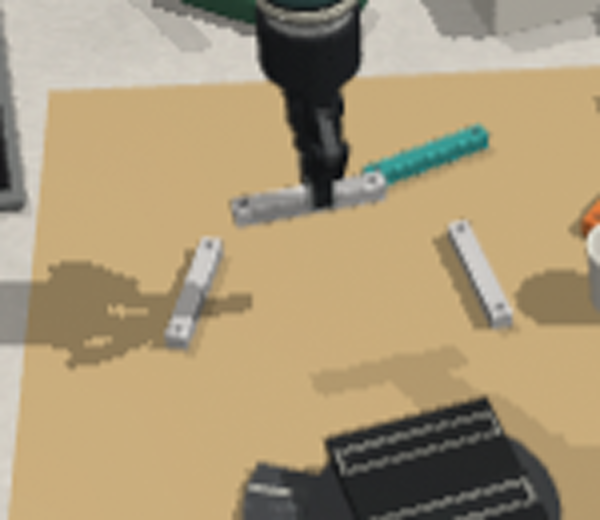

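The bar is held level, about 5 mm off-centre along its length as computed (bar 235–385 px, fingers at 320). I'm moving it over the far outline.

>>> arm_command --plan '[{"spin": -3.91, "linear": [0, 0, 0], "grip": 1}, {"spin": 0, "linear": [-0.229, -3.4, 0.19], "grip": 1}, {"spin": 0, "linear": [-0.229, -3.4, 0.19], "grip": 1}, {"spin": 0, "linear": [-0.229, -3.4, 0.19], "grip": 1}, {"spin": 0, "linear": [-0.229, -3.4, 0.19], "grip": 1}, {"spin": 0, "linear": [-0.229, -3.4, 0.19], "grip": 1}, {"spin": 0, "linear": [-0.229, -3.4, 0.19], "grip": 1}, {"spin": 0, "linear": [-0.229, -3.4, 0.19], "grip": 1}, {"spin": 0, "linear": [-0.229, -3.4, 0.19], "grip": 1}, {"spin": 0, "linear": [0, 0, 0], "grip": 1}, {"spin": 0, "linear": [0, 0, 0], "grip": 1}, {"spin": 0, "linear": [0, 0, 0], "grip": 1}]'

```text
t: 10.9
eef_pos: [584.3, 4.7, 109.8]
orientation: [-0.134, 0.991, 0.001, -0.0]
force: [0.3, -0.3, -0.2]
opening: 16.1
finger_force: 60.1
```

```bash
python3 - <<'E'
from h import *
go(583.5,4.0,57,1.838)
E
```

```text
t 10.9 pos [584.3   4.7 109.8] q6 -1.93 open 16.1 F [ 0.3 -0.3 -0.2] | spin 0.06 cm x,y,z [ 0.09 -0.04  5.28]
```

>>> arm_command --plan '[{"spin": 0, "linear": [0.09, -0.04, 2], "grip": 1}, {"spin": 0, "linear": [0, 0, 2], "grip": 1}, {"spin": 0, "linear": [0, 0, 1.2], "grip": 1}, {"spin": 0, "linear": [0, 0, 0], "grip": 1}, {"spin": 0, "linear": [0, 0, 0], "grip": 1}]'

```text
t: 11.32
eef_pos: [583.0, 4.9, 57.2]
orientation: [-0.135, 0.991, 0.0, -0.001]
force: [-0.1, -0.6, -1.4]
opening: 15.5
finger_force: 60.2
```

>>> arm_command --plan '[{"spin": 0, "linear": [0, 0, 0.15], "grip": 1}, {"spin": 0, "linear": [0, 0, 0.15], "grip": 1}, {"spin": 0, "linear": [0, 0, 0], "grip": 1}]'

```text
t: 11.57
eef_pos: [584.4, 3.9, 55.9]
orientation: [-0.135, 0.991, -0.0, 0.001]
force: [-0.7, 0.4, -0.8]
opening: 15.7
finger_force: 60.1
```

>>> arm_command --plan '[{"spin": 0, "linear": [0, 0, 0.1], "grip": 1}, {"spin": 0, "linear": [0, 0, 0.1], "grip": 1}, {"spin": 0, "linear": [0, 0, 0], "grip": 1}]'

```text
t: 11.82
eef_pos: [584.2, 3.7, 53.3]
orientation: [-0.134, 0.991, -0.0, 0.001]
force: [0.2, 0.7, 0.0]
opening: 15.9
finger_force: 60.2
```

>>> arm_command --plan '[{"spin": 0, "linear": [0, 0, 0.1], "grip": 1}, {"spin": 0, "linear": [0, 0, 0], "grip": 1}, {"spin": 0, "linear": [0, 0, 0], "grip": 1}]'

```text
t: 12.07
eef_pos: [584.2, 3.6, 53.3]
orientation: [-0.135, 0.991, -0.0, 0.001]
force: [-2.6, -1.0, 5.0]
opening: 16.2
finger_force: 60.8
```

>>> arm_command --plan '[{"spin": 0, "linear": [0, 0, -0.05], "grip": 0.4}, {"spin": 0, "linear": [0, 0, 0], "grip": 0.1}, {"spin": 0, "linear": [0, 0, 0], "grip": 0.1}, {"spin": 0, "linear": [0, 0, 0], "grip": 0.1}, {"spin": 0, "linear": [0, 0, -2], "grip": 0.1}, {"spin": 0, "linear": [0, 0, -3], "grip": 0}, {"spin": 7, "linear": [0, 0, -3], "grip": 0}, {"spin": 7, "linear": [0, 0, 0], "grip": 0}, {"spin": 7, "linear": [0, 0, 0], "grip": 0}, {"spin": 7, "linear": [0, 0, 0], "grip": 0}, {"spin": 7, "linear": [0, 0, 0], "grip": 0}, {"spin": 7, "linear": [0, 0, 0], "grip": 0}]'

```text
t: 13.07
eef_pos: [583.7, 3.8, 132.1]
orientation: [0.232, 0.973, 0.0, -0.0]
force: [-1.0, -0.2, -0.4]
opening: 42.7
finger_force: 0.0
```

>>> arm_command --plan '[{"spin": 7, "linear": [0, 0, 0], "grip": 0}, {"spin": 7, "linear": [0, 0, 0], "grip": 0}, {"spin": 7, "linear": [0, 0, 0], "grip": 0}, {"spin": 7, "linear": [0, 0, 0], "grip": 0}, {"spin": 7, "linear": [0, 0, 0], "grip": 0}, {"spin": 7, "linear": [0, 0, 0], "grip": 0}, {"spin": 7, "linear": [0, 0, 0], "grip": 0}, {"spin": 7, "linear": [0, 0, 0], "grip": 0}, {"spin": 7, "linear": [0, 0, 0], "grip": 0}, {"spin": 7, "linear": [0, 0, 0], "grip": 0}, {"spin": 0, "linear": [0, 0, 0], "grip": 0}, {"spin": 0, "linear": [0, 0, 0], "grip": 0}]'

```text
t: 14.07
eef_pos: [583.7, 3.7, 132.1]
orientation: [0.745, 0.667, -0.0, -0.0]
force: [0.5, 0.6, 0.3]
opening: 43.0
finger_force: 0.0
```

```bash
python3 - <<'E'
from h import *
go(389.3,288.9,100,-.236)
E
```

```text
t 14.07 pos [583.7   3.7 132.1] q6 0.02 open 43.0 F [0.5 0.6 0.3] | spin 7.17 cm x,y,z [ 23.18 -25.57   3.21]
```

>>> arm_command --plan '[{"spin": 3.58, "linear": [0, 0, 0], "grip": 0}, {"spin": 3.58, "linear": [0, 0, 0], "grip": 0}, {"spin": 0, "linear": [2.318, -2.557, 0.32], "grip": 0}, {"spin": 0, "linear": [2.318, -2.557, 0.32], "grip": 0}, {"spin": 0, "linear": [2.318, -2.557, 0.32], "grip": 0}, {"spin": 0, "linear": [2.318, -2.557, 0.32], "grip": 0}, {"spin": 0, "linear": [2.318, -2.557, 0.32], "grip": 0}, {"spin": 0, "linear": [2.318, -2.557, 0.32], "grip": 0}, {"spin": 0, "linear": [2.318, -2.557, 0.32], "grip": 0}, {"spin": 0, "linear": [2.318, -2.557, 0.32], "grip": 0}, {"spin": 0, "linear": [2.318, -2.557, 0.32], "grip": 0}, {"spin": 0, "linear": [2.318, -2.557, 0.32], "grip": 0}]'

```text
t: 15.07
eef_pos: [389.1, 290.7, 100.4]
orientation: [0.785, 0.619, 0.0, 0.0]
force: [0.8, 0.1, -0.4]
opening: 42.9
finger_force: 0.0
```

>>> arm_command --plan '[{"spin": 0, "linear": [0, 0, 0], "grip": 0}, {"spin": 0, "linear": [0, 0, 0], "grip": 0}]'

```text
t: 15.23
eef_pos: [389.1, 290.5, 100.2]
orientation: [0.784, 0.62, -0.0, 0.0]
force: [0.7, 0.1, -0.3]
opening: 42.9
finger_force: 0.0
```

```bash
python3 - <<'E'
from h import *
ims={}
for n in("top","side"): ims[n]=read_camera(n); np.save(n+"3.npy",ims[n])
for n in ims:
    z=62
    x,f=fit({n:ims[n]},[n],[578.1,2.5,.267],barcov,62,70); print(n,x.round(3),round(f,3))
b=np.hstack([cv2.resize(ims["top"][150:245,225:305],(400,475),interpolation=2),cv2.resize(ims["side"][175:270,205:285],(400,475),interpolation=2)]);cv2.imwrite("pics/e.png",b[...,::-1])
go(389.3,288.9,7,-.236)
E
```

```text
top [5.76762e+02 2.95400e+00 2.78000e-01] 0.072
side [ 5.80045e+02 -1.26100e+00  2.81000e-01] 0.073
t 15.33 pos [390.6 289.1 100.5] q6 0.76 open 42.6 F [-0.6 -0.4 -0. ] | spin -0.09 cm x,y,z [-0.05 -0.13  9.35]
```

View pics/e.png

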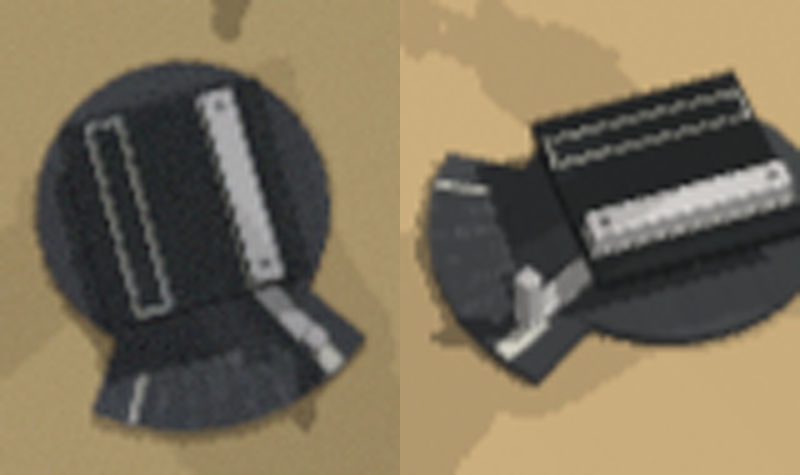

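```bash
cat > prof.py <<'E'
from h import *
def prof(im,n,st,z,xs,axis=1,rng=np.arange(-60,60,.5),oth=0):
    g=im.astype(float).mean(2); out=[]
    for v in rng:
        q=np.array([[x,v] if axis else [v,x] for x in xs])@R2(st[2]).T+st[:2]
        out.append(map_coordinates(g,proj(n,np.c_[q,np.full(len(q),z)])[:,::-1].T,order=1).mean())
    return np.array(out)
E
python3 - <<'E'
from prof import *
ST={"top":[567.0,39.0,.267],"side":[570.2,35.3,.267]}
r=np.arange(-56,-16,2.); xs=np.linspace(-50,50,60)
for n in ST:
    i0=np.load(n+"0.npy");i3=np.load(n+"3.npy")
    print(n,"y",r.astype(int).tolist());print("outl",prof(i0,n,ST[n],46,xs,rng=r).astype(int).tolist());print("bar ",prof(i3,n,ST[n],62,xs,rng=r).astype(int).tolist())
    r2=np.r_[np.arange(-74,-50,2.),np.arange(50,76,2.)]
    print("x",r2.astype(int).tolist());print("outl",prof(i0,n,ST[n],46,np.linspace(-43,-29,15),0,r2).astype(int).tolist());print("bar ",prof(i3,n,ST[n],62,np.linspace(-43,-29,15),0,r2).astype(int).tolist())
E
```

```text
top y [-56, -54, -52, -50, -48, -46, -44, -42, -40, -38, -36, -34, -32, -30, -28, -26, -24, -22, -20, -18]
outl [42, 42, 44, 58, 78, 91, 79, 51, 42, 42, 41, 42, 44, 58, 78, 92, 80, 51, 42, 42]
bar  [43, 41, 40, 44, 74, 116, 151, 165, 165, 163, 163, 162, 161, 151, 122, 83, 66, 49, 40, 40]
x [-74, -72, -70, -68, -66, -64, -62, -60, -58, -56, -54, -52, 50, 52, 54, 56, 58, 60, 62, 64, 66, 68, 70, 72, 74]
outl [45, 45, 44, 41, 41, 60, 86, 94, 79, 55, 47, 47, 48, 46, 46, 55, 77, 91, 85, 66, 52, 55, 59, 61, 63]
bar  [107, 109, 106, 93, 73, 61, 85, 120, 139, 144, 138, 130, 144, 147, 154, 156, 140, 105, 65, 51, 57, 61, 63, 66, 70]
side y [-56, -54, -52, -50, -48, -46, -44, -42, -40, -38, -36, -34, -32, -30, -28, -26, -24, -22, -20, -18]
outl [41, 41, 45, 65, 87, 96, 89, 63, 44, 40, 40, 40, 46, 66, 87, 96, 88, 63, 44, 40]
bar  [137, 137, 134, 139, 157, 176, 192, 197, 194, 192, 191, 188, 177, 152, 110, 63, 40, 37, 37, 37]
x [-74, -72, -70, -68, -66, -64, -62, -60, -58, -56, -54, -52, 50, 52, 54, 56, 58, 60, 62, 64, 66, 68, 70, 72, 74]
outl [48, 47, 45, 36, 31, 59, 106, 116, 83, 62, 52, 52, 50, 50, 50, 56, 93, 115, 102, 78, 67, 66, 67, 66, 66]
bar  [46, 37, 29, 33, 47, 58, 87, 132, 161, 164, 143, 131, 158, 166, 179, 185, 162, 117, 84, 72, 70, 70, 73, 90, 124]
```

>>> arm_command --plan '[{"spin": 0, "linear": [-0.1, -0.1, 3], "grip": 0.0}, {"spin": 0, "linear": [0, 0, 3], "grip": 0.0}, {"spin": 0, "linear": [0, 0, 2], "grip": 0.0}, {"spin": 0, "linear": [0, 0, 1.4], "grip": 0.0}, {"spin": 0, "linear": [0, 0, 0], "grip": 0.0}, {"spin": 0, "linear": [0, 0, 0], "grip": 0.3}, {"spin": 0, "linear": [0, 0, 0], "grip": 1}, {"spin": 0, "linear": [0, 0, 0], "grip": 1}, {"spin": 0, "linear": [0, 0, 0], "grip": 1}, {"spin": 0, "linear": [0, 0, 0], "grip": 1}, {"spin": 0, "linear": [0, 0, 0], "grip": 1}, {"spin": 0, "linear": [0, 0, 0], "grip": 1}]'

```text
t: 16.33
eef_pos: [390.4, 289.1, 8.0]
orientation: [0.786, 0.618, 0.002, 0.001]
force: [0.5, -0.7, 5.3]
opening: 16.1
finger_force: 61.1
```

```bash
python3 - <<'E'
from h import *
go(389.3,288.9,7,-.236)
E
```

```text
t 16.33 pos [390.4 289.1   8. ] q6 0.76 open 16.1 F [ 0.5 -0.7  5.3] | spin -0.16 cm x,y,z [-0.05 -0.1   0.1 ]
```

Bar 1 measures about 0.6 mm (x) and 1.3 mm (y) off the outline centre, and I'll fold that correction into the next target. Bar 2 is gripped, so I'm lifting it.

>>> arm_command --plan '[{"spin": 0, "linear": [0, 0, -1], "grip": 1}, {"spin": 0, "linear": [0, 0, -2.5], "grip": 1}, {"spin": 0, "linear": [0, 0, -3], "grip": 1}, {"spin": 6.8, "linear": [0, 0, -3], "grip": 1}, {"spin": 6.8, "linear": [0, 0, -2.5], "grip": 1}, {"spin": 6.8, "linear": [0, 0, 0], "grip": 1}, {"spin": 6.8, "linear": [0, 0, 0], "grip": 1}, {"spin": 6.8, "linear": [0, 0, 0], "grip": 1}, {"spin": 6.8, "linear": [0, 0, 0], "grip": 1}, {"spin": 6.8, "linear": [0, 0, 0], "grip": 1}, {"spin": 6.8, "linear": [0, 0, 0], "grip": 1}, {"spin": 6.8, "linear": [0, 0, 0], "grip": 1}]'

```text
t: 17.33
eef_pos: [388.2, 288.8, 126.2]
orientation: [0.992, 0.129, -0.001, -0.0]
force: [-0.4, 0.2, -1.0]
opening: 15.8
finger_force: 60.3
```

>>> arm_command --plan '[{"spin": 0, "linear": [0, 0, 0], "grip": 1}, {"spin": 0, "linear": [0, 0, 0], "grip": 1}]'

```text
t: 17.5
eef_pos: [388.5, 288.7, 126.3]
orientation: [0.991, 0.133, -0.0, -0.0]
force: [0.6, -0.4, -0.5]
opening: 15.9
finger_force: 60.3
```

```bash
python3 - <<'E'
from h import *
go(560.4,73.1,100,-1.304)
E
```

```text
t 17.5 pos [388.5 288.7 126.3] q6 1.83 open 15.9 F [ 0.6 -0.4 -0.5] | spin 0.01 cm x,y,z [10.9  25.34  2.63]
```

>>> arm_command --plan '[{"spin": 0, "linear": [1.363, 3.168, 0.33], "grip": 1}, {"spin": 0, "linear": [1.363, 3.168, 0.33], "grip": 1}, {"spin": 0, "linear": [1.363, 3.168, 0.33], "grip": 1}, {"spin": 0, "linear": [1.363, 3.168, 0.33], "grip": 1}, {"spin": 0, "linear": [1.363, 3.168, 0.33], "grip": 1}, {"spin": 0, "linear": [1.363, 3.168, 0.33], "grip": 1}, {"spin": 0, "linear": [1.363, 3.168, 0.33], "grip": 1}, {"spin": 0, "linear": [1.363, 3.168, 0.33], "grip": 1}, {"spin": 0, "linear": [0, 0, 0], "grip": 1}, {"spin": 0, "linear": [0, 0, 0], "grip": 1}, {"spin": 0, "linear": [0, 0, 0], "grip": 1}]'

```text
t: 18.42
eef_pos: [559.8, 72.8, 99.7]
orientation: [0.991, 0.132, -0.001, -0.001]
force: [0.6, -0.6, -0.9]
opening: 15.8
finger_force: 60.3
```

```bash
python3 - <<'E'
from h import *
go(560.4,73.1,54,-1.304)
E
```

```text
t 18.42 pos [559.8  72.8  99.7] q6 1.33 open 15.8 F [ 0.6 -0.6 -0.9] | spin -0.11 cm x,y,z [ 0.07 -0.01  4.57]
```

>>> arm_command --plan '[{"spin": 0, "linear": [0.05, 0, 2], "grip": 1}, {"spin": 0, "linear": [0, 0, 1.5], "grip": 1}, {"spin": 0, "linear": [0, 0, 0.7], "grip": 1}, {"spin": 0, "linear": [0, 0, 0.15], "grip": 1}, {"spin": 0, "linear": [0, 0, 0.1], "grip": 1}, {"spin": 0, "linear": [0, 0, 0.1], "grip": 1}, {"spin": 0, "linear": [0, 0, 0], "grip": 1}, {"spin": 0, "linear": [0, 0, 0], "grip": 1}]'

```text
t: 19.08
eef_pos: [561.4, 72.8, 55.6]
orientation: [0.991, 0.132, 0.001, 0.0]
force: [0.7, -0.4, -0.2]
opening: 15.6
finger_force: 60.3
```

```bash
python3 - <<'E'
from h import *
go(560.4,73.1,54,-1.304)
E
```

```text
t 19.08 pos [561.4  72.8  55.6] q6 1.34 open 15.6 F [ 0.7 -0.4 -0.2] | spin -0.16 cm x,y,z [-0.09 -0.06  0.16]
```

>>> arm_command --plan '[{"spin": 0, "linear": [-0.05, -0.02, 0.1], "grip": 1}, {"spin": 0, "linear": [0, 0, 0.1], "grip": 1}, {"spin": 0, "linear": [0, 0, 0], "grip": 1}]'

```text
t: 19.33
eef_pos: [560.8, 72.7, 54.0]
orientation: [0.991, 0.131, 0.001, -0.0]
force: [-1.6, 1.5, 4.0]
opening: 15.7
finger_force: 60.9
```

>>> arm_command --plan '[{"spin": 0, "linear": [0, 0, 0.08], "grip": 1}, {"spin": 0, "linear": [0, 0, 0], "grip": 1}]'

```text
t: 19.5
eef_pos: [560.9, 72.7, 54.0]
orientation: [0.991, 0.131, 0.001, 0.0]
force: [-3.1, -0.1, 7.9]
opening: 16.1
finger_force: 61.4
```

>>> arm_command --plan '[{"spin": 0, "linear": [0, 0, -0.08], "grip": 0.4}, {"spin": 0, "linear": [0, 0, 0], "grip": 0.1}, {"spin": 0, "linear": [0, 0, 0], "grip": 0.1}, {"spin": 0, "linear": [0, 0, 0], "grip": 0.1}, {"spin": 0, "linear": [0, 0, -2], "grip": 0.1}, {"spin": 0, "linear": [0, 0, -3], "grip": 0}, {"spin": -7, "linear": [0, 0, -3], "grip": 0}, {"spin": -7, "linear": [0, 0, 0], "grip": 0}, {"spin": -7, "linear": [0, 0, 0], "grip": 0}, {"spin": -7, "linear": [0, 0, 0], "grip": 0}, {"spin": -7, "linear": [0, 0, 0], "grip": 0}, {"spin": -7, "linear": [0, 0, 0], "grip": 0}]'

```text
t: 20.5
eef_pos: [560.2, 72.7, 132.1]
orientation: [0.877, 0.481, -0.0, -0.0]
force: [-0.2, -0.8, -0.7]
opening: 42.8
finger_force: 0.0
```

>>> arm_command --plan '[{"spin": -7, "linear": [0, 0, 0], "grip": 0}, {"spin": -7, "linear": [0, 0, 0], "grip": 0}, {"spin": -7, "linear": [0, 0, 0], "grip": 0}, {"spin": -7, "linear": [0, 0, 0], "grip": 0}, {"spin": -7, "linear": [0, 0, 0], "grip": 0}, {"spin": -7, "linear": [0, 0, 0], "grip": 0}, {"spin": -4, "linear": [0, 0, 0], "grip": 0}, {"spin": 0, "linear": [0, 0, 0], "grip": 0}]'

```text
t: 21.17
eef_pos: [560.1, 72.7, 132.1]
orientation: [0.621, 0.784, -0.0, -0.0]
force: [0.2, -0.2, -0.2]
opening: 42.9
finger_force: 0.0
```

```bash
python3 - <<'E'
from h import *
go(624.9,292.9,100,.23)
E
```

```text
t 21.17 pos [560.1  72.7 132.1] q6 -0.2 open 42.9 F [ 0.2 -0.2 -0.2] | spin -0.01 cm x,y,z [19.97 11.33  3.21]
```

>>> arm_command --plan '[{"spin": 0, "linear": [2.853, 1.619, 0.457], "grip": 0}, {"spin": 0, "linear": [2.853, 1.619, 0.457], "grip": 0}, {"spin": 0, "linear": [2.853, 1.619, 0.457], "grip": 0}, {"spin": 0, "linear": [2.853, 1.619, 0.457], "grip": 0}, {"spin": 0, "linear": [2.853, 1.619, 0.457], "grip": 0}, {"spin": 0, "linear": [2.853, 1.619, 0.457], "grip": 0}, {"spin": 0, "linear": [2.853, 1.619, 0.457], "grip": 0}, {"spin": 0, "linear": [0, 0, 0], "grip": 0}, {"spin": 0, "linear": [0, 0, 0], "grip": 0}, {"spin": 0, "linear": [0, 0, 0], "grip": 0}]'

```text
t: 22.0
eef_pos: [625.1, 292.6, 99.9]
orientation: [0.622, 0.783, -0.001, -0.0]
force: [-0.0, -0.5, -0.3]
opening: 43.3
finger_force: 0.0
```

```bash
cat > meas.py <<'E'
from prof import *
from scipy.interpolate import interp1d
ST={"top":[567.0,39.0,.267],"side":[570.2,35.3,.267]}
def cross(r,v,lev):
    i=np.nonzero(np.diff(np.sign(v-lev)))[0]; return [(r[k]+(lev-v[k])/(v[k+1]-v[k])*(r[k+1]-r[k])).round(1) for k in i]
def bars(tag,k,z,upper=False):
    for n in ST:
        im=read_camera(n); np.save(n+tag+".npy",im)
        for s in(1,-1):
            for lo,hi,nm in((-50,50,"all"),(-50,-15,"neg"),(15,50,"pos")):
                r=np.arange(-18,18.1,.5); v=prof(im,n,ST[n],z,np.linspace(lo,hi,40),0 if upper else 1,r+36*s); h=(np.median(v[abs(r)<4])+np.percentile(v,5))/2
                print(n,s,nm,[round(c,1) for c in cross(r,v,h)],end=" ")
            e=[]
            for d in(1,-1):
                r=np.arange(50,70,.5); v=prof(im,n,ST[n],z,np.linspace(-6,6,13)+36*s,1 if upper else 0,r*d); h=(v[:6].max()+v.min())/2; e.append([round(c,1) for c in cross(r,v,h)])
            print("ends +/-",e)
E
python3 - <<'E'
from meas import *
bars("4",0,62); go(624.9,292.9,8,.23)
E
```

```text
top 1 all [np.float64(-11.1), np.float64(10.2)] top 1 neg [np.float64(-11.2), np.float64(10.4)] top 1 pos [np.float64(-11.1), np.float64(10.1)] ends +/- [[np.float64(62.9)], [np.float64(59.1)]]
top -1 all [np.float64(-10.7), np.float64(9.0)] top -1 neg [np.float64(-10.9), np.float64(8.6)] top -1 pos [np.float64(-10.5), np.float64(9.4)] ends +/- [[np.float64(60.2)], [np.float64(61.4), np.float64(68.2)]]
side 1 all [np.float64(-11.9), np.float64(7.2), np.float64(16.3)] side 1 neg [np.float64(-11.8), np.float64(7.4), np.float64(16.3)] side 1 pos [np.float64(-12.0), np.float64(7.1), np.float64(15.8)] ends +/- [[np.float64(51.1), np.float64(54.6)], [np.float64(58.8)]]
side -1 all [np.float64(7.9)] side -1 neg [np.float64(7.5)] side -1 pos [np.float64(8.3)] ends +/- [[np.float64(59.9)], [np.float64(62.3)]]
t 22.1 pos [625.5 291.7 100.9] q6 0.13 open 42.6 F [ 0.5 -0.4  0.9] | spin -0.18 cm x,y,z [ 0.13 -0.03  9.29]
```

```bash
python3 - <<'E'
from h import *
a=[]
for n in("top","side"):
    im=np.load(n+"4.npy"); c=proj(n,[[568,38,55]])[0]; o=(c-[25,28]).astype(int)
    a.append(cv2.resize(im[o[1]:o[1]+56,o[0]:o[0]+50],(400,448),interpolation=cv2.INTER_NEAREST))
cv2.imwrite("pics/f.png",np.hstack(a)[...,::-1])
E
```

```text
(no output)
```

View pics/f.png

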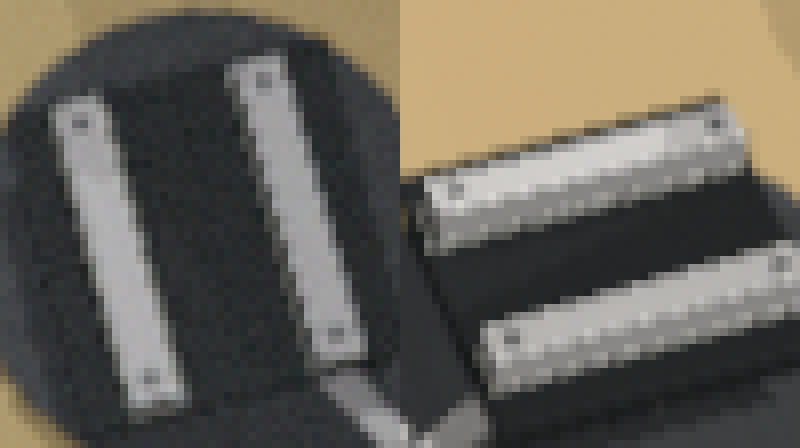

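Both lower bars sit on their outlines, parallel and within about 1–2 mm (left pane ≈(118,250) and (300,205)). Picking bar 3 now.

>>> arm_command --plan '[{"spin": 0, "linear": [0.05, 0, 3], "grip": 0.0}, {"spin": 0, "linear": [0, 0, 3], "grip": 0.0}, {"spin": 0, "linear": [0, 0, 2], "grip": 0.0}, {"spin": 0, "linear": [0, 0, 1.2], "grip": 0.0}, {"spin": 0, "linear": [0, 0, 0], "grip": 0.0}, {"spin": 0, "linear": [0, 0, 0], "grip": 0.3}, {"spin": 0, "linear": [0, 0, 0], "grip": 1}, {"spin": 0, "linear": [0, 0, 0], "grip": 1}, {"spin": 0, "linear": [0, 0, 0], "grip": 1}, {"spin": 0, "linear": [0, 0, 0], "grip": 1}, {"spin": 0, "linear": [0, 0, 0], "grip": 1}, {"spin": 0, "linear": [0, 0, 0], "grip": 1}]'

```text
t: 23.1
eef_pos: [626.9, 293.8, 11.3]
orientation: [0.622, 0.783, 0.002, 0.001]
force: [0.4, -1.2, 5.7]
opening: 15.4
finger_force: 59.5
```

>>> arm_command --plan '[{"spin": 0, "linear": [0, 0, -1], "grip": 1}, {"spin": 0, "linear": [0, 0, -2.5], "grip": 1}, {"spin": 0, "linear": [0, 0, -3], "grip": 1}, {"spin": 0, "linear": [0, 0, -3], "grip": 1}, {"spin": 0, "linear": [0, 0, -2.5], "grip": 1}, {"spin": 0, "linear": [0, 0, 0], "grip": 1}, {"spin": 0, "linear": [0, 0, 0], "grip": 1}]'

```text
t: 23.68
eef_pos: [626.2, 294.0, 131.3]
orientation: [0.622, 0.783, 0.002, 0.001]
force: [-0.3, -0.3, -1.2]
opening: 15.0
finger_force: 58.8
```

```bash
python3 - <<'E'
from h import *
go(604.2,47.8,110,.267)
E
```

```text
t 23.68 pos [626.2 294.  131.3] q6 0.13 open 15.0 F [-0.3 -0.3 -1.2] | spin -2.17 cm x,y,z [-23.17  -8.62   2.13]
```

>>> arm_command --plan '[{"spin": -2.17, "linear": [0, 0, 0], "grip": 1}, {"spin": 0, "linear": [-3.31, -1.231, 0.3], "grip": 1}, {"spin": 0, "linear": [-3.31, -1.231, 0.3], "grip": 1}, {"spin": 0, "linear": [-3.31, -1.231, 0.3], "grip": 1}, {"spin": 0, "linear": [-3.31, -1.231, 0.3], "grip": 1}, {"spin": 0, "linear": [-3.31, -1.231, 0.3], "grip": 1}, {"spin": 0, "linear": [-3.31, -1.231, 0.3], "grip": 1}, {"spin": 0, "linear": [-3.31, -1.231, 0.3], "grip": 1}, {"spin": 0, "linear": [0, 0, 0], "grip": 1}, {"spin": 0, "linear": [0, 0, 0], "grip": 1}, {"spin": 0, "linear": [0, 0, 0], "grip": 1}]'

```text
t: 24.6
eef_pos: [602.1, 47.5, 105.6]
orientation: [0.607, 0.795, -0.001, -0.002]
force: [-0.5, 1.0, -1.6]
opening: 15.8
finger_force: 58.9
```

```bash
python3 - <<'E'
from h import *
go(604.2,47.8,76,.267)
im=read_camera("side"); c=proj("side",state()["eef_pos"])[0]; o=(c-[40,35]).astype(int)
cv2.imwrite("pics/g.png",cv2.resize(im[o[1]:o[1]+80,o[0]:o[0]+80],(480,480),interpolation=2)[...,::-1])
E
```

```text
t 24.6 pos [602.1  47.5 105.6] q6 -0.28 open 15.8 F [-0.5  1.  -1.6] | spin -0.05 cm x,y,z [-0.03  0.21  2.96]
```

View pics/g.png

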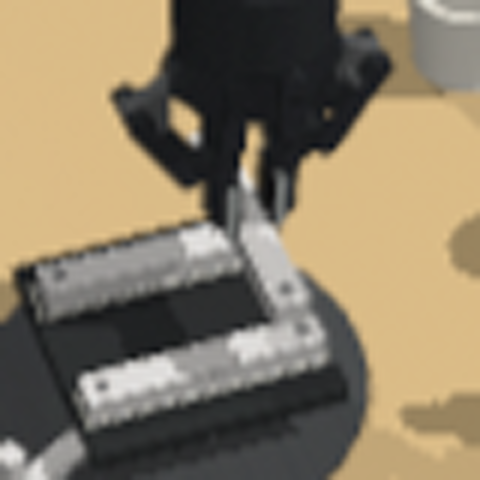

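Bar 3 is held level over the far end of the crib (bar ≈(265,255), fingers ≈(260,200)). Lowering it.

>>> arm_command --plan '[{"spin": 0, "linear": [0, 0.12, 1.5], "grip": 1}, {"spin": 0, "linear": [0, 0, 1.0], "grip": 1}, {"spin": 0, "linear": [0, 0, 0.4], "grip": 1}, {"spin": 0, "linear": [0, 0, 0], "grip": 1}, {"spin": 0, "linear": [0, 0, 0], "grip": 1}]'

```text
t: 25.07
eef_pos: [604.0, 48.2, 77.9]
orientation: [0.606, 0.795, -0.0, -0.001]
force: [0.4, -0.7, -1.8]
opening: 15.8
finger_force: 58.9
```

>>> arm_command --plan '[{"spin": 0, "linear": [0, 0, 0.1], "grip": 1}, {"spin": 0, "linear": [0, 0, 0], "grip": 1}, {"spin": 0, "linear": [0, 0, 0], "grip": 1}]'

```text
t: 25.32
eef_pos: [604.8, 47.5, 78.2]
orientation: [0.607, 0.795, 0.0, 0.001]
force: [0.3, -0.1, -1.0]
opening: 15.8
finger_force: 58.9
```

>>> arm_command --plan '[{"spin": 0, "linear": [0, 0, 0.15], "grip": 1}, {"spin": 0, "linear": [0, 0, 0.15], "grip": 1}, {"spin": 0, "linear": [0, 0, 0], "grip": 1}, {"spin": 0, "linear": [0, 0, 0], "grip": 1}]'

```text
t: 25.65
eef_pos: [604.2, 47.4, 74.3]
orientation: [0.607, 0.795, -0.0, -0.0]
force: [0.4, -0.9, -1.7]
opening: 15.6
finger_force: 58.9
```

>>> arm_command --plan '[{"spin": 0, "linear": [0, 0, 0.1], "grip": 1}, {"spin": 0, "linear": [0, 0, 0], "grip": 1}, {"spin": 0, "linear": [0, 0, 0], "grip": 1}]'

```text
t: 25.9
eef_pos: [604.3, 47.4, 73.5]
orientation: [0.607, 0.795, 0.0, -0.0]
force: [-0.9, -0.2, -0.9]
opening: 15.5
finger_force: 58.9
```

>>> arm_command --plan '[{"spin": 0, "linear": [0, 0, 0.1], "grip": 1}, {"spin": 0, "linear": [0, 0, 0], "grip": 1}, {"spin": 0, "linear": [0, 0, 0], "grip": 1}]'

```text
t: 26.15
eef_pos: [604.4, 47.5, 73.3]
orientation: [0.607, 0.795, 0.0, 0.0]
force: [-1.7, 0.1, 3.6]
opening: 15.4
finger_force: 59.4
```

>>> arm_command --plan '[{"spin": 0, "linear": [0, 0, 0.08], "grip": 1}, {"spin": 0, "linear": [0, 0, 0], "grip": 1}, {"spin": 0, "linear": [0, 0, 0], "grip": 1}]'

```text
t: 26.4
eef_pos: [604.4, 47.5, 73.3]
orientation: [0.607, 0.795, 0.0, 0.0]
force: [-3.5, -1.5, 6.9]
opening: 15.7
finger_force: 59.8
```

>>> arm_command --plan '[{"spin": 0, "linear": [0, 0, -0.12], "grip": 0.4}, {"spin": 0, "linear": [0, 0, 0], "grip": 0.1}, {"spin": 0, "linear": [0, 0, 0], "grip": 0.1}, {"spin": 0, "linear": [0, 0, 0], "grip": 0.1}, {"spin": 0, "linear": [0, 0, -1.5], "grip": 0.1}, {"spin": 0, "linear": [0, 0, -2.5], "grip": 0}, {"spin": 6, "linear": [0, 0, -2.5], "grip": 0}, {"spin": 6, "linear": [0, 0, 0], "grip": 0}, {"spin": 6, "linear": [0, 0, 0], "grip": 0}, {"spin": 6, "linear": [0, 0, 0], "grip": 0}, {"spin": 6, "linear": [0, 0, 0], "grip": 0}, {"spin": 0, "linear": [0, 0, 0], "grip": 0}]'

```text
t: 27.4
eef_pos: [604.3, 47.5, 137.6]
orientation: [0.792, 0.61, -0.0, -0.0]
force: [0.1, 0.8, 0.2]
opening: 42.7
finger_force: 0.0
```

```bash
python3 - <<'E'
from h import *
go(608.1,-288,100,-.26)
E
```

```text
t 27.4 pos [604.3  47.5 137.6] q6 0.24 open 42.7 F [0.1 0.8 0.2] | spin 0.08 cm x,y,z [-32.32   8.99   3.76]
```

>>> arm_command --plan '[{"spin": 0, "linear": [-3.591, 1.0, 0.418], "grip": 0}, {"spin": 0, "linear": [-3.591, 1.0, 0.418], "grip": 0}, {"spin": 0, "linear": [-3.591, 1.0, 0.418], "grip": 0}, {"spin": 0, "linear": [-3.591, 1.0, 0.418], "grip": 0}, {"spin": 0, "linear": [-3.591, 1.0, 0.418], "grip": 0}, {"spin": 0, "linear": [-3.591, 1.0, 0.418], "grip": 0}, {"spin": 0, "linear": [-3.591, 1.0, 0.418], "grip": 0}, {"spin": 0, "linear": [-3.591, 1.0, 0.418], "grip": 0}, {"spin": 0, "linear": [-3.591, 1.0, 0.418], "grip": 0}, {"spin": 0, "linear": [0, 0, 0], "grip": 0}, {"spin": 0, "linear": [0, 0, 0], "grip": 0}, {"spin": 0, "linear": [0, 0, 0], "grip": 0}]'

```text
t: 28.4
eef_pos: [609.1, -287.8, 99.7]
orientation: [0.792, 0.611, 0.0, -0.001]
force: [0.1, 1.0, -0.1]
opening: 42.8
finger_force: 0.0
```

```bash
python3 - <<'E'
from meas import *
bars("5",0,78,True); go(608.1,-288,7,-.26)
for n in ST:
    x,f=fit({n:np.load(n+"5.npy")},[n],[602.5 if n=="top" else 605.5,50 if n=="top" else 45,1.838],barcov,78,70); d=(x[:2]-ST[n][:2])@R2(.267); print(n,x.round(3),d.round(1),round(f,3))
E
```

```text
top 1 all [np.float64(-7.5), np.float64(12.0)] top 1 neg [np.float64(-7.1), np.float64(11.8)] top 1 pos [np.float64(-7.2), np.float64(12.3)] ends +/- [[np.float64(61.5)], [np.float64(59.8)]]
top -1 all [np.float64(-17.6), np.float64(-11.7)] top -1 neg [np.float64(-12.2)] top -1 pos [np.float64(-16.6), np.float64(-11.1)] ends +/- [[np.float64(50.4), np.float64(56.5), np.float64(59.2), np.float64(66.3)], [np.float64(50.4), np.float64(53.4)]]
side 1 all [np.float64(-7.2), np.float64(9.9)] side 1 neg [np.float64(-5.4)] side 1 pos [np.float64(-15.6), np.float64(-13.9), np.float64(-8.1), np.float64(8.3)] ends +/- [[np.float64(51.8)], [np.float64(56.4)]]
side -1 all [np.float64(-12.6), np.float64(-5.5)] side -1 neg [np.float64(-1.8), np.float64(0.6), np.float64(7.5), np.float64(11.1)] side -1 pos [np.float64(-17.2), np.float64(-13.9), np.float64(-5.8)] ends +/- [[np.float64(51.5)], [np.float64(51.4), np.float64(55.7), np.float64(59.1), np.float64(62.0), np.float64(64.6), np.float64(68.7)]]
t 28.5 pos [ 609.6 -286.7  100.4] q6 -0.27 open 42.7 F [-0.3 -0.4 -0.4] | spin 0.31 cm x,y,z [-0.16 -0.11  9.34]
top [604.046  49.812   1.839] [38.6  0.7] 0.331
side [625.176  37.784   2.258] [ 53.7 -12.1] 0.778
```

The far upper bar measures about +2 mm in x and +0.8 mm in y, so I'll aim the next one accordingly. Picking bar 4.

>>> arm_command --plan '[{"spin": 0, "linear": [-0.05, -0.05, 3], "grip": 0.0}, {"spin": 0, "linear": [0, 0, 3], "grip": 0.0}, {"spin": 0, "linear": [0, 0, 2], "grip": 0.0}, {"spin": 0, "linear": [0, 0, 1.4], "grip": 0.0}, {"spin": 0, "linear": [0, 0, 0], "grip": 0.0}, {"spin": 0, "linear": [0, 0, 0], "grip": 0.3}, {"spin": 0, "linear": [0, 0, 0], "grip": 1}, {"spin": 0, "linear": [0, 0, 0], "grip": 1}, {"spin": 0, "linear": [0, 0, 0], "grip": 1}, {"spin": 0, "linear": [0, 0, 0], "grip": 1}, {"spin": 0, "linear": [0, 0, 0], "grip": 1}, {"spin": 0, "linear": [0, 0, 0], "grip": 1}]'

```text
t: 29.5
eef_pos: [610.1, -288.9, 8.8]
orientation: [0.792, 0.611, 0.001, 0.002]
force: [0.0, 1.5, 5.7]
opening: 16.0
finger_force: 61.4
```

>>> arm_command --plan '[{"spin": 0, "linear": [0, 0, -1], "grip": 1}, {"spin": 0, "linear": [0, 0, -2.5], "grip": 1}, {"spin": 0, "linear": [0, 0, -3], "grip": 1}, {"spin": -6, "linear": [0, 0, -3], "grip": 1}, {"spin": -6, "linear": [0, 0, -2.5], "grip": 1}, {"spin": -6, "linear": [0, 0, 0], "grip": 1}, {"spin": -6, "linear": [0, 0, 0], "grip": 1}, {"spin": -6, "linear": [0, 0, 0], "grip": 1}, {"spin": 0, "linear": [0, 0, 0], "grip": 1}, {"spin": 0, "linear": [0, 0, 0], "grip": 1}]'

```text
t: 30.33
eef_pos: [608.3, -288.3, 126.0]
orientation: [0.608, 0.794, -0.0, -0.0]
force: [1.5, -0.6, -1.1]
opening: 15.4
finger_force: 60.6
```

```bash
python3 - <<'E'
from h import *
go(532.9,28.3,110,.267)
E
```

```text
t 30.33 pos [ 608.3 -288.3  126. ] q6 -0.79 open 15.4 F [ 1.5 -0.6 -1.1] | spin -0.18 cm x,y,z [32.53  1.09  1.6 ]
```

>>> arm_command --plan '[{"spin": 0, "linear": [3.6, 0.121, 0.178], "grip": 1}, {"spin": 0, "linear": [3.6, 0.121, 0.178], "grip": 1}, {"spin": 0, "linear": [3.6, 0.121, 0.178], "grip": 1}, {"spin": 0, "linear": [3.6, 0.121, 0.178], "grip": 1}, {"spin": 0, "linear": [3.6, 0.121, 0.178], "grip": 1}, {"spin": 0, "linear": [3.6, 0.121, 0.178], "grip": 1}, {"spin": 0, "linear": [3.6, 0.121, 0.178], "grip": 1}, {"spin": 0, "linear": [3.6, 0.121, 0.178], "grip": 1}, {"spin": 0, "linear": [3.6, 0.121, 0.178], "grip": 1}, {"spin": 0, "linear": [0, 0, 0], "grip": 1}, {"spin": 0, "linear": [0, 0, 0], "grip": 1}, {"spin": 0, "linear": [0, 0, 0], "grip": 1}]'

```text
t: 31.33
eef_pos: [533.8, 26.8, 110.4]
orientation: [0.607, 0.795, -0.0, 0.0]
force: [-0.2, -0.9, -1.1]
opening: 15.8
finger_force: 60.6
```

```bash
python3 - <<'E'
from h import *
go(533.2,27.1,71,.267)
E
```

```text
t 31.33 pos [533.8  26.8 110.4] q6 -0.32 open 15.8 F [-0.2 -0.9 -1.1] | spin -0.06 cm x,y,z [ 0.04 -0.05  3.94]
```

>>> arm_command --plan '[{"spin": 0, "linear": [0.03, -0.05, 1.5], "grip": 1}, {"spin": 0, "linear": [0, 0, 1.2], "grip": 1}, {"spin": 0, "linear": [0, 0, 0.7], "grip": 1}, {"spin": 0, "linear": [0, 0, 0.2], "grip": 1}, {"spin": 0, "linear": [0, 0, 0], "grip": 1}, {"spin": 0, "linear": [0, 0, 0], "grip": 1}]'

```text
t: 31.83
eef_pos: [533.4, 26.8, 74.3]
orientation: [0.607, 0.795, -0.0, -0.0]
force: [-0.1, 0.6, 0.2]
opening: 15.9
finger_force: 60.6
```

>>> arm_command --plan '[{"spin": 0, "linear": [0, 0, 0.1], "grip": 1}, {"spin": 0, "linear": [0, 0, 0.1], "grip": 1}, {"spin": 0, "linear": [0, 0, 0], "grip": 1}, {"spin": 0, "linear": [0, 0, 0], "grip": 1}]'

```text
t: 32.17
eef_pos: [533.4, 27.3, 72.6]
orientation: [0.607, 0.795, 0.0, 0.0]
force: [-0.2, 0.4, -1.2]
opening: 15.7
finger_force: 60.6
```

>>> arm_command --plan '[{"spin": 0, "linear": [0, 0, 0.1], "grip": 1}, {"spin": 0, "linear": [0, 0, 0.05], "grip": 1}, {"spin": 0, "linear": [0, 0, 0], "grip": 1}, {"spin": 0, "linear": [0, 0, 0], "grip": 1}]'

```text
t: 32.5
eef_pos: [533.2, 27.3, 70.8]
orientation: [0.607, 0.795, 0.0, 0.0]
force: [0.3, 0.5, -0.9]
opening: 15.8
finger_force: 60.6
```

>>> arm_command --plan '[{"spin": 0, "linear": [0, 0, 0.05], "grip": 1}, {"spin": 0, "linear": [0, 0, 0], "grip": 1}, {"spin": 0, "linear": [0, 0, 0], "grip": 1}]'

```text
t: 32.75
eef_pos: [533.3, 27.3, 70.7]
orientation: [0.607, 0.795, 0.0, 0.0]
force: [-1.5, -0.3, 2.3]
opening: 16.0
finger_force: 61.0
```

>>> arm_command --plan '[{"spin": 0, "linear": [0, 0, -0.03], "grip": 0.4}, {"spin": 0, "linear": [0, 0, 0], "grip": 0.1}, {"spin": 0, "linear": [0, 0, 0], "grip": 0.1}, {"spin": 0, "linear": [0, 0, 0], "grip": 0.1}, {"spin": 0, "linear": [0, 0, -2], "grip": 0.1}, {"spin": 0, "linear": [0, 0, -2.5], "grip": 0}, {"spin": 0, "linear": [0, 0, -2.5], "grip": 0}, {"spin": 0, "linear": [3.5, 0, 0], "grip": 0}, {"spin": 0, "linear": [3.5, 0, 0], "grip": 0}, {"spin": 0, "linear": [3.5, 0, 0], "grip": 0}, {"spin": 0, "linear": [3.5, 0, 0], "grip": 0}, {"spin": 0, "linear": [3.5, 0, 0], "grip": 0}]'

```text
t: 33.75
eef_pos: [486.6, 197.4, 140.7]
orientation: [0.607, 0.795, 0.0, 0.0]
force: [-0.3, -0.1, 0.1]
opening: 42.7
finger_force: 0.0
```

>>> arm_command --plan '[{"spin": 0, "linear": [3, 0, 0], "grip": 0}, {"spin": 0, "linear": [3, 0, 0], "grip": 0}, {"spin": 0, "linear": [0, 0, 0], "grip": 0}, {"spin": 0, "linear": [0, 0, 0], "grip": 0}]'

```text
t: 34.08
eef_pos: [470.7, 255.1, 140.4]
orientation: [0.606, 0.796, -0.0, 0.0]
force: [0.4, 0.1, 0.1]
opening: 42.3
finger_force: 0.0
```

```bash
python3 - <<'E'
from meas import *
a=[]
for n in ST:
    im=read_camera(n); np.save(n+"6.npy",im)
    c=proj(n,[[568,38,55]])[0]; o=(c-[25,28]).astype(int)
    a.append(cv2.resize(im[o[1]:o[1]+56,o[0]:o[0]+50],(400,448),interpolation=cv2.INTER_CUBIC))
    for s in(1,-1):   # middle free span and overhanging tips only, against the dark plate
        for lo,hi in((-22,22),(-57,-49),(49,57)):
            r=np.arange(-18,18.1,.5); v=prof(im,n,ST[n],78,np.linspace(lo,hi,30),0,r+36*s); h=(np.median(v[abs(r)<3])+np.percentile(v,5))/2
            print(n,s,lo,hi,[float(c) for c in cross(r,v,h)])
        for d in(1,-1):
            r=np.arange(52,68,.5); v=prof(im,n,ST[n],78,np.linspace(-6,6,13)+36*s,1,r*d); print("  end",d,[float(c) for c in cross(r,v,(v[:8].max()+v.min())/2)])
cv2.imwrite("pics/k.png",np.hstack(a)[...,::-1])
E
```

```text
top 1 -22 22 [-7.8, 11.9]
top 1 -57 -49 [-7.9, 12.2]
top 1 49 57 [-8.2, 12.7]
  end 1 [61.3]
  end -1 [59.4]
top -1 -22 22 [-9.6, 10.0]
top -1 -57 -49 [-10.1, 10.6]
top -1 49 57 [-10.3, 10.6]
  end 1 [59.7]
  end -1 [61.4]
side 1 -22 22 [-7.4, 11.4]
side 1 -57 -49 [-13.3, -7.5, 17.1]
side 1 49 57 [-10.5, -7.3, 0.8, 2.9]
  end 1 [53.6]
  end -1 [52.6, 60.8]
side -1 -22 22 [-9.5, 10.0]
side -1 -57 -49 [-16.5, -13.8, -10.0]
side -1 49 57 [-1.9, 0.5]
  end 1 [53.0, 60.1]
  end -1 [53.0, 63.2]
```

View pics/k.png

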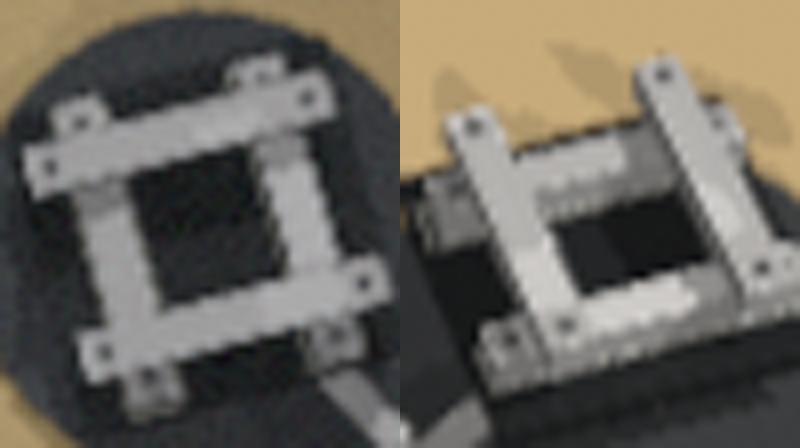

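Crib stands well: the near upper bar is within 1 mm, the far one about 2 mm too far out in x. There's plenty of time, so I'll shift the far one.

```bash
python3 - <<'E'
from h import *
go(604.4,47.5,130,.267)
E
```

```text
t 34.18 pos [471.4 253.4 140.4] q6 0.12 open 42.9 F [-0.9 -0.6 -1.2] | spin -0.02 cm x,y,z [-23.37   7.4    1.04]
```

>>> arm_command --plan '[{"spin": 0, "linear": [-3.34, 1.057, 0.1], "grip": 0}, {"spin": 0, "linear": [-3.34, 1.057, 0.1], "grip": 0}, {"spin": 0, "linear": [-3.34, 1.057, 0.1], "grip": 0}, {"spin": 0, "linear": [-3.34, 1.057, 0.1], "grip": 0}, {"spin": 0, "linear": [-3.34, 1.057, 0.1], "grip": 0}, {"spin": 0, "linear": [-3.34, 1.057, 0.1], "grip": 0}, {"spin": 0, "linear": [-3.34, 1.057, 0.1], "grip": 0}, {"spin": 0, "linear": [0, 0, 0], "grip": 0}, {"spin": 0, "linear": [0, 0, 0], "grip": 0}, {"spin": 0, "linear": [0, 0, 0], "grip": 0}]'

```text
t: 35.02
eef_pos: [604.0, 46.8, 133.3]
orientation: [0.608, 0.794, -0.0, -0.001]
force: [-0.1, 1.1, 0.1]
opening: 42.7
finger_force: 0.0
```

```bash
python3 - <<'E'
from h import *
go(604.4,47.5,71,.267)
E
```

```text
t 35.02 pos [604.   46.8 133.3] q6 -0.28 open 42.7 F [-0.1  1.1  0.1] | spin -0.15 cm x,y,z [0.06 0.06 6.23]
```

>>> arm_command --plan '[{"spin": 0, "linear": [0.04, 0.04, 2.5], "grip": 0}, {"spin": 0, "linear": [0, 0, 2.2], "grip": 0}, {"spin": 0, "linear": [0, 0, 1.4], "grip": 0}, {"spin": 0, "linear": [0, 0, 0], "grip": 0.1}, {"spin": 0, "linear": [0, 0, 0], "grip": 0.3}, {"spin": 0, "linear": [0, 0, 0], "grip": 1}, {"spin": 0, "linear": [0, 0, 0], "grip": 1}, {"spin": 0, "linear": [0, 0, 0], "grip": 1}, {"spin": 0, "linear": [0, 0, 0], "grip": 1}, {"spin": 0, "linear": [0, 0, 0], "grip": 1}, {"spin": 0, "linear": [0, 0, 0], "grip": 1}]'

```text
t: 35.93
eef_pos: [605.5, 48.7, 74.4]
orientation: [0.607, 0.795, 0.001, 0.001]
force: [-1.2, 1.0, 5.9]
opening: 15.3
finger_force: 59.5
```

>>> arm_command --plan '[{"spin": 0, "linear": [0, 0, -0.4], "grip": 1}, {"spin": 0, "linear": [0, 0, -0.4], "grip": 1}, {"spin": 0, "linear": [-0.06, -0.2, 0], "grip": 1}, {"spin": 0, "linear": [0, 0, 0], "grip": 1}, {"spin": 0, "linear": [0, 0, 0], "grip": 1}]'

```text
t: 36.35
eef_pos: [602.4, 47.1, 80.0]
orientation: [0.607, 0.795, -0.0, -0.0]
force: [-0.1, 0.0, -1.2]
opening: 15.2
finger_force: 58.6
```

```bash
python3 - <<'E'
from h import *
go(602.6,46.6,71,.267)
E
```

```text
t 36.35 pos [602.4  47.1  80. ] q6 -0.28 open 15.2 F [-0.1  0.  -1.2] | spin -0.03 cm x,y,z [-0.05  0.01  0.9 ]
```

>>> arm_command --plan '[{"spin": 0, "linear": [0, 0, 0.2], "grip": 1}, {"spin": 0, "linear": [0, 0, 0.15], "grip": 1}, {"spin": 0, "linear": [0, 0, 0.05], "grip": 1}, {"spin": 0, "linear": [0, 0, 0], "grip": 1}, {"spin": 0, "linear": [0, 0, 0], "grip": 1}]'

```text
t: 36.77
eef_pos: [602.7, 47.3, 76.3]
orientation: [0.607, 0.795, -0.0, -0.0]
force: [-0.6, -1.2, -1.2]
opening: 14.9
finger_force: 58.6
```

>>> arm_command --plan '[{"spin": 0, "linear": [0, 0, 0.1], "grip": 1}, {"spin": 0, "linear": [0, 0, 0.05], "grip": 1}, {"spin": 0, "linear": [0, 0, 0], "grip": 1}, {"spin": 0, "linear": [0, 0, 0], "grip": 1}]'

```text
t: 37.1
eef_pos: [602.8, 47.3, 75.1]
orientation: [0.607, 0.795, 0.0, -0.0]
force: [0.8, -0.6, -0.8]
opening: 15.3
finger_force: 58.6
```

>>> arm_command --plan '[{"spin": 0, "linear": [0, 0, 0.08], "grip": 1}, {"spin": 0, "linear": [0, 0, 0], "grip": 1}, {"spin": 0, "linear": [0, 0, 0], "grip": 1}]'

```text
t: 37.35
eef_pos: [602.9, 47.3, 74.5]
orientation: [0.607, 0.795, 0.0, 0.0]
force: [0.9, 0.9, -0.7]
opening: 15.3
finger_force: 58.7
```

>>> arm_command --plan '[{"spin": 0, "linear": [0, 0, 0.06], "grip": 1}, {"spin": 0, "linear": [0, 0, 0], "grip": 1}, {"spin": 0, "linear": [0, 0, 0], "grip": 1}]'

```text
t: 37.6
eef_pos: [602.9, 47.3, 74.4]
orientation: [0.607, 0.795, 0.0, 0.0]
force: [-1.6, 0.3, 3.2]
opening: 15.4
finger_force: 59.2
```

Contact. Releasing, lifting and retracting.

>>> arm_command --plan '[{"spin": 0, "linear": [0, 0, -0.05], "grip": 0.4}, {"spin": 0, "linear": [0, 0, 0], "grip": 0.1}, {"spin": 0, "linear": [0, 0, 0], "grip": 0.1}, {"spin": 0, "linear": [0, 0, 0], "grip": 0.1}, {"spin": 0, "linear": [0, 0, -2], "grip": 0.1}, {"spin": 0, "linear": [0, 0, -2.5], "grip": 0}, {"spin": 0, "linear": [0, 0, -2.5], "grip": 0}, {"spin": 0, "linear": [3.5, 0, 0], "grip": 0}, {"spin": 0, "linear": [3.5, 0, 0], "grip": 0}, {"spin": 0, "linear": [3.5, 0, 0], "grip": 0}, {"spin": 0, "linear": [3.5, 0, 0], "grip": 0}, {"spin": 0, "linear": [3.5, 0, 0], "grip": 0}]'

```text
t: 38.6
eef_pos: [556.1, 217.4, 144.2]
orientation: [0.607, 0.795, 0.0, 0.0]
force: [1.1, 0.6, -0.2]
opening: 43.1
finger_force: 0.0
```

>>> arm_command --plan '[{"spin": 0, "linear": [3, 0, 0], "grip": 0}, {"spin": 0, "linear": [3, 0, 0], "grip": 0}, {"spin": 0, "linear": [0, 0, 0], "grip": 0}, {"spin": 0, "linear": [0, 0, 0], "grip": 0}, {"spin": 0, "linear": [0, 0, 0], "grip": 0}, {"spin": 0, "linear": [0, 0, 0], "grip": 0}]'

```text
t: 39.1
eef_pos: [541.2, 272.9, 144.1]
orientation: [0.607, 0.794, -0.0, 0.0]
force: [0.0, -0.3, -0.3]
opening: 42.6
finger_force: 0.0
```

```bash
python3 - <<'E'
from meas import *
for n in ST:
    im=read_camera(n)
    for s in(1,-1):
        r=np.arange(-18,18.1,.5); v=prof(im,n,ST[n],78,np.linspace(-22,22,30),0,r+36*s); h=(np.median(v[abs(r)<3])+np.percentile(v,5))/2; print(n,s,[float(c) for c in cross(r,v,h)])
        r=np.arange(-18,18.1,.5); v=prof(im,n,ST[n],62,np.linspace(-20,20,30),1,r+36*s); h=(np.median(v[abs(r)<3])+np.percentile(v,5))/2; print("  lower",s,[float(c) for c in cross(r,v,h)])
    if n=="top":
        for s in(1,-1):
          for d in(1,-1):
            r=np.arange(52,68,.5); v=prof(im,n,ST[n],78,np.linspace(-6,6,13)+36*s,1,r*d); print("  end",s,d,[float(c) for c in cross(r,v,(v[:8].max()+v.min())/2)])
E
```

```text
top 1 [-9.3, 10.4]
  lower 1 [-10.7, 10.6]
top -1 [-9.6, 9.9]
  lower -1 [-10.5, 9.1]
  end 1 1 [60.2]
  end 1 -1 [60.8]
  end -1 1 [59.5]
  end -1 -1 [61.2]
side 1 [-8.9, 9.3]
  lower 1 [-11.8, 7.6, 15.3]
side -1 [-9.5, 9.8]
  lower -1 [7.8]
```

All four bars now measure within about 1 mm across their widths, so I'm handing the job in.

```bash
python3 -c "
from plant import *
print(finish_job())"
```

```text
the job is handed in; nothing more can be done
None
```

The job is handed in at about 39 s: the collar is locked at the broad mark and the four-bar crib is built, each bar within about 1 mm of its place by the camera fits, except that one lower bar (outline_a) sits about 2 mm along its length, so its end slightly overlaps the outline.

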